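# Load the chestnut warmer from its portion cups

## Task

The warmer is on: switch it off with its toggle, then tip the chestnuts out of the white cups into its pan and stand every cup, empty, upright inside the blue tray. Put any chestnuts lying on the counter into the pan too; when all of them are in, switch the warmer back on; leave the bottle and the jar where they are.

Things in the scene. Friction and masses are not known exactly. Their poses are not given: they have to be found in the camera images.
- pan (a point): centre of the inner floor of the warmer's pan, 5 mm above the counter; axes are the warmer's (z up). The fixed warmer is an open square dark-steel pan, 200 x 200 mm outside, 190 x 190 mm inside, walls 5 mm, rim 60 mm above the counter, joined on its -y side to a plain metal control box. It stands turned by up to 0.15 rad
- switch_pivot (a point): pivot of the toggle switch, 48 mm above the counter, in the middle of the top of the warmer's control box (200 mm in x, 90 mm in y, 50 mm high), 145 mm from the pan's centre along the warmer's -y; axes are the warmer's: the bat swings in its x-z plane
- switch_tip (a point): centre of the 16 mm ball at the end of the toggle switch's steel bat (bat 9 mm thick, ball centre 55 mm from the pivot); the bat leans 26 degrees from vertical to one side or the other
- switch (a joint): angle of the toggle bat, 0 to 0.9 rad: 0 = off, leaning to the warmer's -x (towards the robot); 0.9 = on, leaning to the warmer's +x (away from the robot). It snaps by itself to the nearer end from either side of the centre (0.45); it takes about 1 N at the ball to push it over
- tray_in (a point): centre of the inner floor of the fixed blue plastic tray, 6 mm above the counter; tray 230 x 230 mm outside, 218 x 218 mm inside, rim 18 mm above the counter; x and y axes along its sides
- cup1: white round cup, slightly flared: 56 mm outside diameter at the foot, 66 mm at the rim, 65 mm high, wall 2.5 mm, floor 4 mm thick, 140 to 240 g, no handle, holding up to three chestnuts at the start; origin at the centre of its underside, z axis towards its mouth. There are three such cups
- cup2: white round cup, slightly flared: 56 mm outside diameter at the foot, 66 mm at the rim, 65 mm high, wall 2.5 mm, floor 4 mm thick, 140 to 240 g, no handle, holding up to three chestnuts at the start; origin at the centre of its underside, z axis towards its mouth. There are three such cups
- cup3: white round cup, slightly flared: 56 mm outside diameter at the foot, 66 mm at the rim, 65 mm high, wall 2.5 mm, floor 4 mm thick, 140 to 240 g, no handle, holding up to three chestnuts at the start; origin at the centre of its underside, z axis towards its mouth. There are three such cups
- nut1a: small brown chestnut, 23 mm across and 20 mm high, 12 g, starts in cup1; origin at the middle of its small pale base, its own z axis runs from there to the pointed top, so its centre lies 10 mm along z; may be absent (None)
- nut1b: small brown chestnut, 23 mm across and 20 mm high, 12 g, starts in cup1; origin at the middle of its small pale base, its own z axis runs from there to the pointed top, so its centre lies 10 mm along z; may be absent (None)
- nut1c: small brown chestnut, 23 mm across and 20 mm high, 12 g, starts in cup1; origin at the middle of its small pale base, its own z axis runs from there to the pointed top, so its centre lies 10 mm along z; may be absent (None)
- nut2a: small brown chestnut, 23 mm across and 20 mm high, 12 g, starts in cup2; origin at the middle of its small pale base, its own z axis runs from there to the pointed top, so its centre lies 10 mm along z; may be absent (None)
- nut2b: small brown chestnut, 23 mm across and 20 mm high, 12 g, starts in cup2; origin at the middle of its small pale base, its own z axis runs from there to the pointed top, so its centre lies 10 mm along z; may be absent (None)
- nut2c: small brown chestnut, 23 mm across and 20 mm high, 12 g, starts in cup2; origin at the middle of its small pale base, its own z axis runs from there to the pointed top, so its centre lies 10 mm along z; may be absent (None)
- nut3a: small brown chestnut, 23 mm across and 20 mm high, 12 g, starts in cup3; origin at the middle of its small pale base, its own z axis runs from there to the pointed top, so its centre lies 10 mm along z; may be absent (None)
- nut3b: small brown chestnut, 23 mm across and 20 mm high, 12 g, starts in cup3; origin at the middle of its small pale base, its own z axis runs from there to the pointed top, so its centre lies 10 mm along z; may be absent (None)
- nut3c: small brown chestnut, 23 mm across and 20 mm high, 12 g, starts in cup3; origin at the middle of its small pale base, its own z axis runs from there to the pointed top, so its centre lies 10 mm along z; may be absent (None)
- straya: small brown chestnut, 23 mm across and 20 mm high, 12 g, starts loose on the counter near the cups; origin at the middle of its small pale base, its own z axis runs from there to the pointed top, so its centre lies 10 mm along z; may be absent (None)
- strayb: small brown chestnut, 23 mm across and 20 mm high, 12 g, starts loose on the counter near the cups; origin at the middle of its small pale base, its own z axis runs from there to the pointed top, so its centre lies 10 mm along z; may be absent (None)
- strayc: small brown chestnut, 23 mm across and 20 mm high, 12 g, starts loose on the counter near the cups; origin at the middle of its small pale base, its own z axis runs from there to the pointed top, so its centre lies 10 mm along z; may be absent (None)
- bottle: green water bottle standing by, 60 mm diameter, 170 mm high; origin at the centre of its underside; leave alone
- jar: amber jar standing by, 70 mm diameter, 85 mm high; origin at the centre of its underside; leave alone
Mind the look-alikes: they are no part of the job. Leave any red look-alike of the cup2 alone.

How it is judged:
On the way, in this order (a step that is already met when the one before it is completed fails the run):
1. the warmer is switched off (value of joint switch below 0.15 rad), for 0.2 s.
2. all the chestnuts lie in the pan, with the warmer still off (x of nut1a in the frame of pan between -0.096 and 0.096 m and y of nut1a in the frame of pan between -0.096 and 0.096 m and z of each of nut1a, nut1b, nut1c, nut2a, nut2b, nut2c, nut3a, nut3b, nut3c, straya, strayb, strayc in the frame of pan below 0.05 m and x of nut1b in the frame of pan between -0.096 and 0.096 m and y of nut1b in the frame of pan between -0.096 and 0.096 m and x of nut1c in the frame of pan between -0.096 and 0.096 m and y of nut1c in the frame of pan between -0.096 and 0.096 m and x of nut2a in the frame of pan between -0.096 and 0.096 m and y of nut2a in the frame of pan between -0.096 and 0.096 m and x of nut2b in the frame of pan between -0.096 and 0.096 m and y of nut2b in the frame of pan between -0.096 and 0.096 m and x of nut2c in the frame of pan between -0.096 and 0.096 m and y of nut2c in the frame of pan between -0.096 and 0.096 m and x of nut3a in the frame of pan between -0.096 and 0.096 m and y of nut3a in the frame of pan between -0.096 and 0.096 m and x of nut3b in the frame of pan between -0.096 and 0.096 m and y of nut3b in the frame of pan between -0.096 and 0.096 m and x of nut3c in the frame of pan between -0.096 and 0.096 m and y of nut3c in the frame of pan between -0.096 and 0.096 m and x of straya in the frame of pan between -0.096 and 0.096 m and y of straya in the frame of pan between -0.096 and 0.096 m and x of strayb in the frame of pan between -0.096 and 0.096 m and y of strayb in the frame of pan between -0.096 and 0.096 m and x of strayc in the frame of pan between -0.096 and 0.096 m and y of strayc in the frame of pan between -0.096 and 0.096 m and value of joint switch below 0.15 rad), for 0.2 s.
3. the warmer is switched back on (value of joint switch above 0.75 rad), for 0.2 s.
At the end, for the whole second after the job is handed in: Every chestnut lies at rest in the warmer's pan (inside its walls, below the rim), every cup stands upright (within 0.1 rad) and at rest on the floor of the blue tray, its centre within 100 mm of the tray's centre in each direction, and the warmer's switch is on (joint above 0.75) (x of nut1a in the frame of pan between -0.096 and 0.096 m and y of nut1a in the frame of pan between -0.096 and 0.096 m and z of each of nut1a, nut1b, nut1c, nut2a, nut2b, nut2c, nut3a, nut3b, nut3c, straya, strayb, strayc in the frame of pan below 0.05 m and x of nut1b in the frame of pan between -0.096 and 0.096 m and y of nut1b in the frame of pan between -0.096 and 0.096 m and x of nut1c in the frame of pan between -0.096 and 0.096 m and y of nut1c in the frame of pan between -0.096 and 0.096 m and x of nut2a in the frame of pan between -0.096 and 0.096 m and y of nut2a in the frame of pan between -0.096 and 0.096 m and x of nut2b in the frame of pan between -0.096 and 0.096 m and y of nut2b in the frame of pan between -0.096 and 0.096 m and x of nut2c in the frame of pan between -0.096 and 0.096 m and y of nut2c in the frame of pan between -0.096 and 0.096 m and x of nut3a in the frame of pan between -0.096 and 0.096 m and y of nut3a in the frame of pan between -0.096 and 0.096 m and x of nut3b in the frame of pan between -0.096 and 0.096 m and y of nut3b in the frame of pan between -0.096 and 0.096 m and x of nut3c in the frame of pan between -0.096 and 0.096 m and y of nut3c in the frame of pan between -0.096 and 0.096 m and x of straya in the frame of pan between -0.096 and 0.096 m and y of straya in the frame of pan between -0.096 and 0.096 m and x of strayb in the frame of pan between -0.096 and 0.096 m and y of strayb in the frame of pan between -0.096 and 0.096 m and x of strayc in the frame of pan between -0.096 and 0.096 m and y of strayc in the frame of pan between -0.096 and 0.096 m and value of joint switch above 0.75 rad and x of cup1 in the frame of tray_in between -0.1 and 0.1 m and y of cup1 in the frame of tray_in between -0.1 and 0.1 m and z of each of cup1, cup2, cup3 in the frame of tray_in below 0.01 m and angle between each of cup1, cup2, cup3's own z axis and vertical below 0.1 rad and linear speed of each of cup1, cup2, cup3 below 0.02 m/s and x of cup2 in the frame of tray_in between -0.1 and 0.1 m and y of cup2 in the frame of tray_in between -0.1 and 0.1 m and x of cup3 in the frame of tray_in between -0.1 and 0.1 m and y of cup3 in the frame of tray_in between -0.1 and 0.1 m and linear speed of each of nut1a, nut1b, nut1c, nut2a, nut2b, nut2c, nut3a, nut3b, nut3c, straya, strayb, strayc below 0.05 m/s); the robot touches nothing.
It fails at once if the bottle is pushed more than 40 mm away or tipped over (distance of bottle from where it was at the start of the episode above 0.04 m or angle between bottle's own z axis and vertical above 0.5 rad).
It fails at once if the jar is pushed more than 40 mm away or tipped over (distance of jar from where it was at the start of the episode above 0.04 m or angle between jar's own z axis and vertical above 0.5 rad).
Of nut1a, nut1b, nut1c, nut2a, nut2b, nut2c, nut3a, nut3b, nut3c only 5 to 9 are there at a start; the rules pass over those that are not, and their reading is None.
Of straya, strayb, strayc only 1 to 3 are there at a start; the rules pass over those that are not, and their reading is None.
At some moment in a run one of cup1, cup2, cup3 may be knocked a few centimetres aside while the robot is not near it.
It also fails if it takes over 210 s, if anything falls off the work surface, if the arm or the gripper's body presses on something with over 40 N, if the wrist force passes 120 N, or if a joint passes its speed limit or range.

## Robot

A 7-joint arm with a two-finger parallel gripper is mounted at the origin on the work surface. World frame = base frame: x ahead of the robot, y to its left, z up, the work surface at z = 0. Lengths are in m, angles in rad, forces in N, time in s.
With the tool pointing down it reaches from about 0.4 to 0.85 m from the base axis. Payload 4.5 kg.
Tool frame: the origin (TCP) lies on the centre line of the jaws, within the pads' length; the fingertips stand r.tips_ahead ahead of it and the grasp point (between the pads) is the TCP (r.tips_ahead is the distance from the TCP to the fingertips, in m); z points along the fingers, y is the direction in which the jaws open and shut (so a half turn about z gives the same grasp; the last joint's range is limited). The gripper opens to 88 mm and grips with 3 to 60 N. Pads are 18 mm wide; open, the fingers measure 123 mm over their backs; the gripper's body (75 mm by 187 mm) begins 45 mm behind the grasp point.
Start: joints at [-1.132, 0.689, -0.195, 1.565, 0.157, 0.902, -0.215], TCP at [0.246, 0.575, 0.258] pointing down, gripper open.
Joint ranges: [-3.01, 3.01], [-0.46, 2.08], [-1.47, 1.51], [0.13, 2.56], [-1, 4.14], [0.04, 2.09], [-2.66, 2.66]. Speed limits (rad/s): [2.57, 2.57, 3.14, 3.14, 3.14, 3.14, 3.14].

## Interface

Orientations are given as a unit quaternion [x, y, z, w].
In Python, from plant import r gives the robot as it stands.
- The arm moves only by the shell command python3 -m inch 'ROWS' [FORCE]. ROWS is JSON, a list of rows, each a list of 5 numbers: the shift along the world's x, y, z in units of 25 mm (1.0 is 25 mm), then the turn about the world's z in units of 6 degrees (1.0 is 6 degrees), then the finger opening in mm, from 0 to 88.1. A call has 1 to 5 rows; each row shifts and turns the commanded pose from where the row before left it; what a row does not reach is not made up. A row lasts 1/10 s, in which the tool goes at most 50 mm and 8.59 degrees, less where a joint would pass 70% of its speed; a pose out of reach is approached as far as the arm can. A call is refused whole if a number of a shift passes 1 or a number of a turn 1, either way. A call with a gripper value outside its range is refused whole. The fingers move at their own pace and stop on an object; FORCE is the grip in N (left out, the last holds). Time passes only in rows, so rows that do not move let the fingers close. It gives the time, the measured TCP pose, the force and the opening at its end, in the units of the state.
- r.get_state(): the state, without advancing time (a new reading comes with each control period).
- r.snapshot(name): name is "scene" or "top" or "wrist"; returns a dict with "pixels" (420x560x3 uint8, red, green, blue), "range_z" (420x560 float32, m along the optical axis (not along the pixel's ray), 0 where there is no reading), "K" (3x3 intrinsics, pixels), "position" and "attitude" of the camera in the world. Camera axes: x right, y up, looking along -z (the intrinsics and any distortion apply to the point x, -y, -z); pixel columns grow to the right and rows downward; lengths in m; the calibration is good to about 2 mm. The wrist camera is an equidistant fisheye: a pixel r from the principal point sees the ray r / f radians off the axis. A picture is of the moment at which its call begins.
- r.finish_job(): hands the job in, once; it reports no verdict.
The state is a dict: "clock": time; "q": joint angles; "qd": joint speeds; "joint_torque": joint torques, N m; "tool_pos": TCP position; "eef_rot": TCP orientation; "contact_force": force on the tool from outside, world axes, zero at the start; "moment": the same for the moment, N m; "opening": opening from 0.0 (shut) to 1.0 (fully open).
Only numpy, scipy, OpenCV 4.12 (cv2) and the standard library are available. Lean on these libraries where they do the work, as an engineer would, in place of code of your own. Each camera call takes 0.05 s, during which the arm holds its last target. There are 200 camera calls.

## Working session

There is one attempt and no reset: what is moved stays moved. The work goes in short steps, Python scripts to look and compute and a shell command to move; the robot and the scene stay as the last step left them, time stands still between calls to the robot, and variables do not carry over. Pictures are saved under pics/ and viewed, about 12 in all and at most 16, crops included, and the job is handed in when it is done.

```bash
ls; mkdir -p pics; cat > h.py <<'E'
import numpy as np, cv2
from scipy.spatial.transform import Rotation as R
from plant import r
def snap(n):
    return r.snapshot(n)
def save(s,name,crop=None,k=1):
    p=s["pixels"][...,::-1]
    if crop: p=p[crop[1]:crop[3],crop[0]:crop[2]]
    if k!=1: p=cv2.resize(p,None,fx=k,fy=k,interpolation=cv2.INTER_CUBIC)
    cv2.imwrite("pics/"+name,p)
def att(s):
    a=np.array(s["attitude"]); return a if a.shape==(3,3) else R.from_quat(a).as_matrix()
def rays(s,uv):
    K=np.array(s["K"]); uv=np.atleast_2d(uv).astype(float)
    x=(uv[:,0]-K[0,2])/K[0,0]; y=(uv[:,1]-K[1,2])/K[1,1]
    d=np.stack([x,-y,-np.ones_like(x)],1)
    return d@att(s).T
def onplane(s,uv,z):
    d=rays(s,uv); o=np.array(s["position"]); return o+d*((z-o[2])/d[:,2])[:,None]
def cloud(s):
    h,w=s["range_z"].shape; v,u=np.mgrid[:h,:w]
    d=rays(s,np.stack([u.ravel(),v.ravel()],1))
    P=np.array(s["position"])+d*s["range_z"].reshape(-1,1)
    return P.reshape(h,w,3)
E
python3 - <<'E'
from h import *
for n in("top","scene"):
    s=snap(n); save(s,n+"0.png"); print(n,s["K"],s["position"],s["attitude"]); np.save(n+"0.npy",s,allow_pickle=True)
st=r.get_state(); print(st["tool_pos"],st["eef_rot"],st["opening"],r.tips_ahead,st["clock"])
E
```

```text
pics
top [[485.32583053   0.         279.60908578]
 [  0.         485.32583053 216.1735521 ]
 [  0.           0.           1.        ]] [ 0.48215669 -0.0149255   1.11508265] [-0.03284812  0.04979928  0.7129147  -0.69870857]
scene [[420.0070646    0.         283.0683795 ]
 [  0.         420.0070646  206.29315369]
 [  0.           0.           1.        ]] [ 1.09774891 -0.3698361   0.96528768] [0.25796329 0.13809773 0.43591016 0.85109711]
[0.24596414 0.5739761  0.2570104 ] [ 2.00974440e-01  9.79596140e-01 -8.17912006e-04 -8.99054416e-05] 0.9983065006123604 0.019 0.1
```

```bash
python3 -c "
import cv2,numpy as np
a=cv2.imread('pics/top0.png');b=cv2.imread('pics/scene0.png')
"
```

```text
(no output)
```

View pics/top0.png

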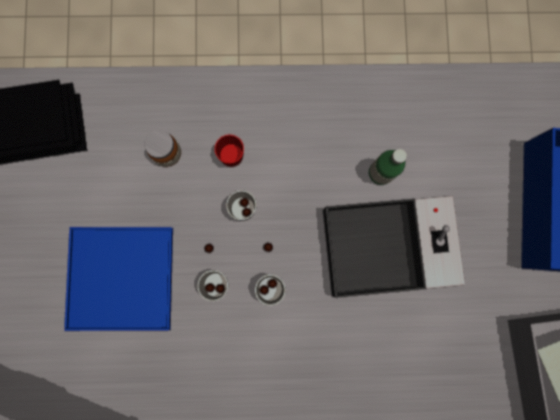

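View pics/scene0.png

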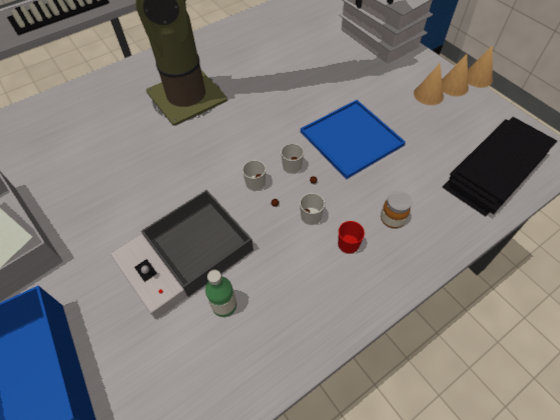

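Top view: white cups at (241,207), (213,286) and (270,290), each showing about two nuts. Strays are at (209,248) and (268,247). The red cup at (230,150) is the look-alike. The jar is at (162,148), the bottle at (390,165), the pan at (371,248), the switch at (443,237) and the tray at (120,278). The blue box at the right edge isn't the tray.

```bash
python3 - <<'E'
from h import *
s=np.load("top0.npy",allow_pickle=True).item(); C=cloud(s)
print("counter z",np.median(C[330:400,300:450,2]))
def rim(c,z0,z1,h=24):
    u,v=c; P=C[v-h:v+h,u-h:u+h].reshape(-1,3); P=P[(P[:,2]>z0)&(P[:,2]<z1)]
    (x,y),rad=cv2.minEnclosingCircle(P[:,:2].astype(np.float32)); 
    return np.round([x,y,rad,len(P),P[:,2].max()],4)
for n,c in dict(c1=(241,207),c2=(213,286),c3=(270,290),red=(230,150)).items(): print(n,rim(c,.055,.075))
print("jar",rim((162,148),.07,.1)); print("bottle",rim((392,162),.12,.19,30))
for n,c in dict(s1=(209,248),s2=(268,247)).items(): print(n,rim(c,.008,.03,9))
hsv=cv2.cvtColor(s["pixels"],cv2.COLOR_RGB2HSV)
m=((hsv[...,0]>105)&(hsv[...,0]<130)&(hsv[...,1]>150)); m[:,:50]=0;m[:,200:]=0
P=C[m]; P=P[P[:,2]>.012]; b=cv2.minAreaRect(P[:,:2].astype(np.float32)); print("tray",b,P[:,2].max())
P=C[185:310,310:475].reshape(-1,3); Q=P[(P[:,2]>.04)&(P[:,2]<.068)]; 
print("warmer",cv2.minAreaRect(Q[:,:2].astype(np.float32)))
Q=P[(P[:,2]>.053)&(P[:,2]<.066)&(P[:,1]>-.31)];print("panrim",cv2.minAreaRect(Q[:,:2].astype(np.float32)),len(Q))
P=C[215:260,425:460].reshape(-1,3); Q=P[P[:,2]>.075]; print("sw",Q.mean(0),Q.min(0),Q.max(0),len(Q))
E
python3 -c "
import cv2
a=cv2.imread('pics/top0.png')
x=cv2.resize(a[125:315,190:290],None,fx=3.1,fy=3.1,interpolation=2); y=cv2.resize(a[185:305,410:475],None,fx=4.9,fy=4.9,interpolation=2)
import numpy as np
h=max(x.shape[0],y.shape[0]); p=[cv2.copyMakeBorder(i,0,h-i.shape[0],0,0,0) for i in (x,y)]
cv2.imwrite('pics/crop0.png',np.hstack(p))"
```

```text
counter z 0.0017932891495039405
c1 [6.315e-01 4.270e-02 3.280e-02 1.470e+02 7.040e-02]
c2 [4.587e-01 1.054e-01 3.280e-02 1.520e+02 7.180e-02]
c3 [ 4.471e-01 -1.680e-02  3.270e-02  1.560e+02  7.250e-02]
red [7.578e-01 6.780e-02 3.310e-02 1.770e+02 7.050e-02]
jar [7.657e-01 2.185e-01 3.110e-02 6.600e+02 9.150e-02]
bottle [ 7.095e-01 -2.805e-01  2.300e-02  3.820e+02  1.773e-01]
s1 [5.411e-01 1.198e-01 1.100e-02 7.500e+01 2.390e-02]
s2 [ 5.44e-01 -1.38e-02  1.39e-02  7.40e+01  2.45e-02]
tray ((0.4767856001853943, 0.20911289751529694), (0.44773563742637634, 0.2239726334810257), 88.74951934814453) 1.115082648916617
warmer ((0.5368260741233826, -0.2932981848716736), (0.20032744109630585, 0.2912832796573639), 4.143233776092529)
panrim ((0.5323241353034973, -0.2320461869239807), (0.2001848816871643, 0.16863761842250824), 3.8584513664245605) 613
sw [ 0.5609177  -0.37486001  0.13783091] [ 0.48215669 -0.39773582  0.07506184] [ 0.57563272 -0.0149255   1.11508265] 76
```

View pics/crop0.png

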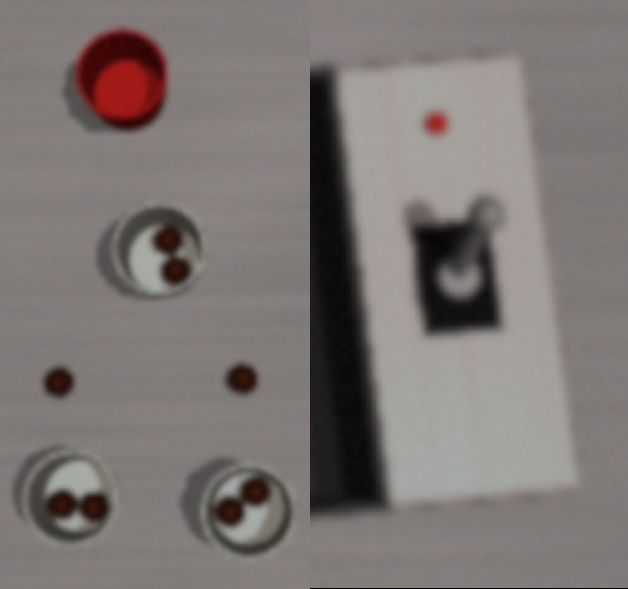

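```bash
python3 -m inch '[[0.36,-0.965,0,0.1,0],[0.36,-0.965,0,0.1,0],[0.36,-0.965,0,0.1,0],[0.36,-0.965,0,0.1,0],[0.36,-0.965,0,0.1,0]]' 10
for i in 1; do :; done
python3 -m inch '[[0.36,-0.965,0,0.1,0],[0.36,-0.965,0,0.1,0],[0.36,-0.965,0,0.1,0],[0.36,-0.965,0,0.1,0],[0.36,-0.965,0,0.1,0]]'
python3 -m inch '[[0.36,-0.965,0,0.1,0],[0.36,-0.965,0,0.1,0],[0.36,-0.965,0,0.1,0],[0.36,-0.965,0,0.1,0],[0.36,-0.965,0,0.1,0]]'
python3 -m inch '[[0.36,-0.965,0,0.1,0],[0.36,-0.965,0,0.1,0],[0.36,-0.965,0,0.1,0],[0.36,-0.965,0,0.1,0],[0.36,-0.965,0,0.1,0]]'
python3 - <<'E'
from h import *
s=np.load("top0.npy",allow_pickle=True).item(); C=cloud(s)
hsv=cv2.cvtColor(s["pixels"],cv2.COLOR_RGB2HSV)
m=((hsv[...,0]>105)&(hsv[...,0]<130)&(hsv[...,1]>150)); m[:,:50]=0;m[:,200:]=0
v,u=np.nonzero(m); P=onplane(s,np.stack([u,v],1),.018)
print("tray",cv2.minAreaRect(P[:,:2].astype(np.float32)))
E
```

```text
clock: 0.6
tool_pos: [0.2913, 0.4526, 0.2574]
eef_rot: [0.175, 0.985, -0.0, -0.0]
contact_force: [0.5, 0.5, 0.8]
opening: 0.569
clock: 1.1
tool_pos: [0.3363, 0.3321, 0.2575]
eef_rot: [0.149, 0.989, -0.0, -0.0]
contact_force: [1.0, -0.8, 0.2]
opening: 0.117
clock: 1.6
tool_pos: [0.3813, 0.2115, 0.2576]
eef_rot: [0.123, 0.992, -0.0, -0.0]
contact_force: [0.6, 0.3, -0.3]
opening: 0.01
clock: 2.1
tool_pos: [0.4263, 0.0909, 0.2576]
eef_rot: [0.097, 0.995, -0.0, -0.0]
contact_force: [-0.3, -0.0, 0.3]
opening: 0.001
tray ((0.47912365198135376, 0.31812340021133423), (0.22890691459178925, 0.22357705235481262), 88.79468536376953)
```

```bash
python3 -m inch '[[0.36,-0.965,0,0.1,0],[0.36,-0.965,0,0.1,0],[0.36,-0.965,0,0.1,0],[0.36,-0.965,0,0.1,0],[0.36,-0.965,0,0.1,0]]' >/dev/null
python3 -m inch '[[0.36,-0.965,0,0.1,0],[0.36,-0.965,0,0.1,0],[0.36,-0.965,0,0.1,0],[0.36,-0.965,0,0.1,0],[0.36,-0.965,0,0.1,0]]' >/dev/null
python3 -m inch '[[0.36,-0.965,0,0.1,0],[0.36,-0.965,0,0.1,0],[0.36,-0.965,0,0.1,0],[0.36,-0.965,0,0.1,0],[0.36,-0.965,0,0.1,0]]' >/dev/null
python3 -m inch '[[0.36,-0.965,0,0.1,0],[0.36,-0.965,0,0.1,0],[0.36,-0.965,0,0.1,0],[0.36,-0.965,0,0.1,0],[0.36,-0.965,0,0.1,0]]'
python3 -m inch '[[0,0,-1,0,0],[0,0,-1,0,0],[0,0,-1,0,0],[0,0,-1,0,0],[0,0,-1,0,0]]'
python3 -m inch '[[0,0,-0.6,0,0],[0,0,-0.6,0,0],[0,0,0,0,0]]'
```

```text
clock: 4.1
tool_pos: [0.606, -0.3914, 0.2571]
eef_rot: [-0.007, 1.0, 0.0, -0.001]
contact_force: [1.0, -0.8, 0.4]
opening: 0.005
clock: 4.6
tool_pos: [0.6057, -0.3904, 0.1311]
eef_rot: [-0.007, 1.0, 0.0, -0.001]
contact_force: [-0.2, 0.5, -0.9]
opening: 0.004
clock: 4.9
tool_pos: [0.6049, -0.3899, 0.1005]
eef_rot: [-0.007, 1.0, 0.001, -0.002]
contact_force: [-0.3, 0.2, -0.7]
opening: 0.006
```

```bash
python3 -m inch '[[-0.5,0,0,0,0],[-0.5,0,0,0,0],[-0.5,0,0,0,0],[-0.5,0,0,0,0],[-0.5,0,0,0,0]]'
python3 -m inch '[[0,0,0,0,0],[0.5,0,0,0,0],[0.5,0,1,0,0],[0,0,1,0,0],[0,0,1,0,40]]'
python3 -m inch '[[0,0.5,1,0,40],[0,1,1,0,40],[0,1,0,0,40],[0,1,0,0,40],[0,1,0,0,40]]'
python3 -m inch '[[-0.1,1,0,0,40],[-0.1,1,0,0,40],[-0.2,1,0,0,40],[-0.2,1,0,0,40],[-0.2,1,0,0,40]]'
python3 - <<'E'
from h import *
s=snap("top"); C=cloud(s); P=C[215:260,425:460].reshape(-1,3); Q=P[(P[:,2]>.085)&(P[:,2]<.2)]; print("sw",Q.mean(0),Q.min(0),Q.max(0),len(Q))
print(r.get_state()["tool_pos"])
E
```

```text
clock: 5.4
tool_pos: [0.5441, -0.391, 0.1043]
eef_rot: [-0.007, 1.0, -0.001, 0.001]
contact_force: [0.2, -0.8, 0.4]
opening: 0.002
clock: 5.9
tool_pos: [0.5704, -0.39, 0.1795]
eef_rot: [-0.008, 1.0, -0.0, 0.001]
contact_force: [0.2, -1.0, 0.0]
opening: 0.068
clock: 6.4
tool_pos: [0.57, -0.2768, 0.2292]
eef_rot: [-0.007, 1.0, -0.0, 0.001]
contact_force: [-0.4, -0.1, 0.5]
opening: 0.455
clock: 6.9
tool_pos: [0.5498, -0.1515, 0.2288]
eef_rot: [-0.007, 1.0, 0.0, 0.001]
contact_force: [0.7, 1.1, -0.3]
opening: 0.455
sw [ 0.52139363 -0.39291728  0.10155514] [ 0.51224066 -0.40130178  0.08515675] [ 0.53202083 -0.38592593  0.10981862] 58
[ 0.54921649 -0.1456284   0.2290271 ]
```

```bash
python3 -m inch '[[-0.1,1,0,0,45],[-0.1,1,0,0,45],[0,1,0,0,45],[0,1,0,0,45],[0,1,0,0,45]]' 10
python3 -m inch '[[0,0.28,-1,0,45],[0,0,-1,0,45],[0,0,-1,0,45],[0,0,-1,0,45],[0,0,-1,0,45]]'
python3 - <<'E'
from h import *
s=snap("top"); hsv=cv2.cvtColor(s["pixels"],cv2.COLOR_RGB2HSV)
m=((hsv[...,0]<15)|(hsv[...,0]>170))&(hsv[...,2]<120)&(hsv[...,1]>120)
n,l,st,c=cv2.connectedComponentsWithStats(m.astype(np.uint8))
for i in range(1,n):
    if st[i,4]>25: print(np.round(c[i]),st[i,4],np.round(onplane(s,c[i],.010)[0],4))
w=snap("wrist"); save(w,"w1.png"); print(r.get_state()["tool_pos"],w["K"][0,0])
E
```

```text
clock: 7.45
tool_pos: [0.5449, -0.0265, 0.2287]
eef_rot: [-0.007, 1.0, 0.0, 0.001]
contact_force: [-0.1, -0.5, -0.9]
opening: 0.511
clock: 7.95
tool_pos: [0.5454, -0.0205, 0.1025]
eef_rot: [-0.007, 1.0, 0.0, 0.001]
contact_force: [0.4, -0.2, -0.3]
opening: 0.508
[228. 143.] 264 [0.7847 0.0747 0.01  ]
[168. 155.] 143 [0.7595 0.2129 0.01  ]
[233. 162.] 56 [0.7392 0.0622 0.01  ]
[244. 202.] 37 [0.6464 0.0381 0.01  ]
[209. 248.] 39 [0.5425 0.1198 0.01  ]
[209. 287.] 39 [0.4536 0.1182 0.01  ]
[220. 288.] 37 [0.4517 0.0946 0.01  ]
[264. 289.] 39 [ 0.4463 -0.0043  0.01  ]
[ 0.54310678 -0.02059675  0.10081989] 325.19226210127806
```

View pics/w1.png

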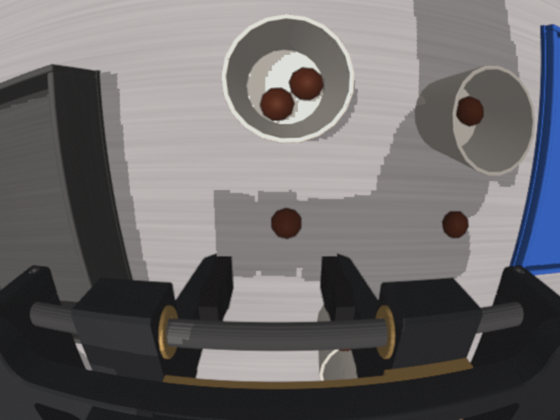

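The wrist view shows the stray at (286,223), a few mm to +y of the jaw centre line (col ~277). That matches the top view, so I'll descend on it.

```bash
python3 -m inch '[[0,0.27,-1,0,45],[0,0,-1,0,45],[0,0,-0.8,0,45],[0,0,-0.35,0,45],[0,0,0,0,45]]' 12
python3 -m inch '[[0,0,0,0,15],[0,0,0,0,15],[0,0,0,0,15],[0,0,0,0,15]]'
python3 -m inch '[[0,0,1,0,15],[0,0,1,0,15],[0,0,1,0,15],[0,0,1,0,15]]'
```

```text
clock: 8.55
tool_pos: [0.5442, -0.014, 0.0241]
eef_rot: [-0.007, 1.0, 0.0, 0.0]
contact_force: [-0.2, 0.4, -0.1]
opening: 0.509
clock: 8.95
tool_pos: [0.5443, -0.0143, 0.0249]
eef_rot: [-0.007, 1.0, 0.0, 0.001]
contact_force: [-0.1, 0.2, 4.6]
opening: 0.244
clock: 9.35
tool_pos: [0.5434, -0.0144, 0.1251]
eef_rot: [-0.007, 1.0, -0.0, -0.0]
contact_force: [0.4, 0.0, -1.1]
opening: 0.242
```

```bash
python3 -m inch '[[-0.1,-1,0,0,15],[-0.1,-1,0,0,15],[-0.1,-1,0,0,15],[-0.1,-1,0,0,15],[0,-1,0,0,15]]' >/dev/null
python3 -m inch '[[0,-1,0,0,15],[0,-1,0,0,15],[0,-1,0,0,15],[0,-1,0,0,15],[0,-0.6,0,0,15]]'
python3 -m inch '[[0,0,-0.9,0,15],[0,0,-0.9,0,15],[0,0,-0.9,0,15],[0,0,0,0,45],[0,0,0,0,45]]'
python3 -m inch '[[0,0,1,0,45],[0,0,1,0,45],[0,0,1,0,45],[0.1,1,0,0,45],[0.1,1,0,0,45]]'
python3 -m inch '[[0,1,0,0,45],[0,1,0,0,45],[0,1,0,0,45],[0,1,0,0,45],[0,1,0,0,45]]'>/dev/null
python3 -m inch '[[0,1,0,0,45],[0,1,0,0,45],[0,1,0,0,45],[0,1,0,0,45],[0,1,0,0,45]]'>/dev/null
python3 -m inch '[[0,1,0,0,45],[0,1,0,0,45],[0,1,0,0,45],[0,0,0,0,45]]'

```

```text
clock: 10.35
tool_pos: [0.5329, -0.2569, 0.124]
eef_rot: [-0.006, 1.0, -0.001, -0.0]
contact_force: [-0.9, -0.3, -0.2]
opening: 0.24
clock: 10.85
tool_pos: [0.5337, -0.2537, 0.0567]
eef_rot: [-0.007, 1.0, 0.0, -0.0]
contact_force: [0.1, -0.6, 0.4]
opening: 0.402
clock: 11.35
tool_pos: [0.5398, -0.2048, 0.1342]
eef_rot: [-0.006, 1.0, -0.001, 0.002]
contact_force: [0.7, 0.8, -0.2]
opening: 0.506
clock: 12.75
tool_pos: [0.5391, 0.1265, 0.1334]
eef_rot: [-0.01, 1.0, 0.003, 0.002]
contact_force: [-0.1, 0.1, -0.7]
opening: 0.513
```

```bash
python3 -m inch '[[0.1,-0.26,-1,0,45],[0,0,-1,0,45],[0,0,-1,0,45],[0,0,-1,0,45],[0,0,-0.4,0,45]]' 12
python3 -m inch '[[0,0,0,0,15],[0,0,0,0,15],[0,0,0,0,15],[0,0,0,0,15]]'
python3 -m inch '[[0,0,1,0,15],[0,0,1,0,15],[0,0,1,0,15],[0,0,1,0,15]]'
```

```text
clock: 13.25
tool_pos: [0.5407, 0.1132, 0.0206]
eef_rot: [-0.007, 1.0, -0.0, -0.001]
contact_force: [-1.2, 0.3, 0.4]
opening: 0.509
clock: 13.65
tool_pos: [0.542, 0.1144, 0.0227]
eef_rot: [-0.007, 1.0, 0.0, 0.001]
contact_force: [0.2, 0.3, 2.3]
opening: 0.242
clock: 14.05
tool_pos: [0.5411, 0.1142, 0.1231]
eef_rot: [-0.007, 1.0, 0.0, 0.0]
contact_force: [0.6, -0.3, -1.0]
opening: 0.242
```

```bash
python3 -m inch '[[0,-1,0,0,15],[0,-1,0,0,15],[0,-1,0,0,15],[0,-1,0,0,15],[-0.1,-1,0,0,15]]' >/dev/null
python3 -m inch '[[0,-1,0,0,15],[0,-1,0,0,15],[0,-1,0,0,15],[0,-1,0,0,15],[-0.1,-1,0,0,15]]' >/dev/null
python3 -m inch '[[-0.1,-1,0,0,15],[0,-1,0,0,15],[0,-1,0,0,15],[0,-1,0,0,15],[0,-0.5,0,0,15]]'
python3 -m inch '[[0,0,-0.9,0,15],[0,0,-0.9,0,15],[0,0,-0.8,0,15],[0,0,0,0,45],[0,0,0,0,45]]'
python3 -m inch '[[0,0,1,0,45],[0,0,1,0,45],[0,0,1,0,88],[0,1,0,-1,88],[-0.4,1,0,-1,88]]'
python3 -m inch '[[-0.4,1,0,-1,88],[-0.4,1,0,-1,88],[-0.4,1,0,-1,88],[-0.4,1,0,-1,88],[-0.4,1,0,-1,88]]'
python3 -m inch '[[-0.4,1,0,-1,88],[-0.4,1,0,-1,88],[-0.4,0.4,0,-1,88],[0,0,0,-1,88],[0,0,0,-1,88]]'
python3 -m inch '[[0,0,0,-1,88],[0,0,0,-1,88],[0,0,0,-0.4,88],[0,0,0,0,88]]'
python3 - <<'E'
from h import *
s=snap("top"); C=cloud(s)
hsv=cv2.cvtColor(s["pixels"],cv2.COLOR_RGB2HSV)
m=((hsv[...,0]<15)|(hsv[...,0]>170))&(hsv[...,2]<120)&(hsv[...,1]>100); m[:200]=0;m[300:]=0
n,l,st,c=cv2.connectedComponentsWithStats(m.astype(np.uint8))
for i in range(1,n):
    if st[i,4]>12: print(np.round(c[i]),st[i,4],np.round(onplane(s,c[i],.014)[0],4))
st=r.get_state();print(st["tool_pos"],st["q"][6])
E
```

```text
clock: 15.55
tool_pos: [0.533, -0.2514, 0.1219]
eef_rot: [-0.005, 1.0, -0.001, 0.0]
contact_force: [-0.6, -0.2, 0.6]
opening: 0.246
clock: 16.05
tool_pos: [0.5338, -0.2476, 0.0569]
eef_rot: [-0.007, 1.0, 0.0, -0.0]
contact_force: [0.7, 0.2, -0.5]
opening: 0.4
clock: 16.55
tool_pos: [0.5262, -0.1983, 0.1342]
eef_rot: [0.101, 0.995, -0.0, 0.004]
contact_force: [0.1, 1.1, -0.7]
opening: 0.764
clock: 17.05
tool_pos: [0.4741, -0.0719, 0.133]
eef_rot: [0.354, 0.935, 0.001, 0.001]
contact_force: [0.8, -0.5, 0.4]
opening: 0.999
clock: 17.55
tool_pos: [0.4442, -0.0118, 0.1329]
eef_rot: [0.583, 0.813, 0.001, 0.001]
contact_force: [0.3, 0.4, -0.3]
opening: 0.998
clock: 17.95
tool_pos: [0.4442, -0.0128, 0.1323]
eef_rot: [0.679, 0.734, 0.001, 0.0]
contact_force: [-0.5, 0.3, -0.1]
opening: 0.999
[244. 202.] 36 [0.6449 0.0381 0.014 ]
[246. 212.] 38 [0.6228 0.0335 0.014 ]
[342. 228.] 56 [ 0.582  -0.1846  0.014 ]
[373. 251.] 62 [ 0.5279 -0.2534  0.014 ]
[209. 287.] 45 [0.4539 0.1178 0.014 ]
[220. 288.] 42 [0.4513 0.0944 0.014 ]
[ 0.44406177 -0.01289203  0.13212991] 0.1854848080360176
```

```bash
python3 -m inch '[[0.12,-0.15,-1,0,88],[0,0,-1,0,88],[0,0,-1,0,88],[0,0,-0.7,0,88],[0,0,0,0,88]]' 8
python3 -m inch '[[0,0,0,0,50],[0,0,0,0,50],[0,0,0,0,50],[0,0,0,0,50],[0,0,0,0,50]]'
python3 -m inch '[[0,0,0.5,0,50],[0,0,0.5,0,50],[0,0,0.5,0,50],[0,0,0.4,0,50],[0,0,0,0,50]]'
python3 - <<'E'
from h import *
w=snap("wrist"); save(w,"w2.png")
E
```

```text
clock: 18.5
tool_pos: [0.4528, -0.017, 0.0423]
eef_rot: [0.679, 0.734, -0.003, -0.004]
contact_force: [0.0, -0.3, 0.3]
opening: 0.999
clock: 19.0
tool_pos: [0.4497, -0.0171, 0.0443]
eef_rot: [0.679, 0.734, -0.005, -0.006]
contact_force: [-5.2, 0.4, 5.8]
opening: 0.727
clock: 19.5
tool_pos: [0.4539, -0.0172, 0.0926]
eef_rot: [0.679, 0.734, -0.002, -0.002]
contact_force: [0.3, 0.2, -3.2]
opening: 0.725
```

View pics/w2.png

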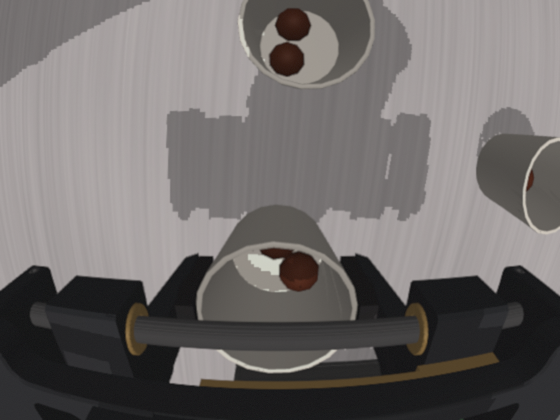

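```bash
python3 -m inch '[[0.75,-1,0,0,50],[0.75,-1,0,0,50],[0.75,-0.8,0,0,50],[0.75,-0.6,-0.3,0,50],[0,-0.4,0,0,50]]' 6
python3 -m inch '[[0,-0.4,0,0,50],[0,-0.4,0,0,50],[0,-0.4,0,0,50],[0,-0.4,0,0,50],[0,0,0,0,50]]'
python3 - <<'E'
from h import *
w=snap("wrist"); save(w,"w3.png")
E
```

```text
clock: 20.05
tool_pos: [0.5299, -0.1136, 0.0826]
eef_rot: [0.68, 0.734, -0.003, -0.002]
contact_force: [0.4, 0.3, -2.1]
opening: 0.72
clock: 20.55
tool_pos: [0.527, -0.1532, 0.0842]
eef_rot: [0.68, 0.733, -0.003, -0.003]
contact_force: [-0.0, 2.1, 2.2]
opening: 0.718
```

View pics/w3.png

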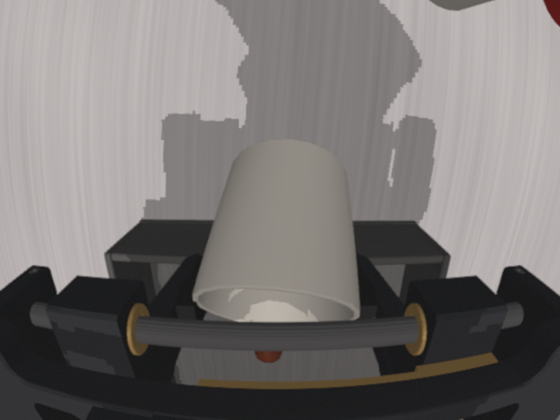

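The cup has pivoted against the pan rim, with its foot towards (290,150) and its mouth over the pan. I'll carry on inward, then lower.

```bash
python3 -m inch '[[0,-0.4,0,0,50],[0,-0.4,0,0,50],[0,-0.4,0,0,50],[0,-0.4,0,0,50],[0,-0.4,-0.2,0,50]]'
python3 -m inch '[[0,0,-0.3,0,50],[0,0,-0.3,0,50],[0,0,-0.3,0,50],[0,0,0,0,50]]'
python3 - <<'E'
from h import *
w=snap("wrist"); save(w,"w4.png")
E
```

```text
clock: 21.1
tool_pos: [0.5273, -0.2037, 0.0786]
eef_rot: [0.68, 0.734, -0.003, -0.004]
contact_force: [0.1, 1.0, -0.8]
opening: 0.69
clock: 21.5
tool_pos: [0.5266, -0.2096, 0.0574]
eef_rot: [0.681, 0.732, -0.006, -0.0]
contact_force: [-5.5, -12.1, 17.0]
opening: 0.589
```

View pics/w4.png

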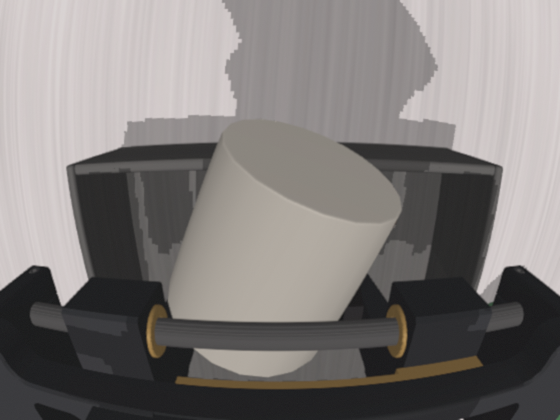

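```bash
python3 -m inch '[[0,0,0.4,0,50],[0,0,0.4,0,50],[0,0,0.4,0,50],[0,0,0,0,50]]' 8
python3 - <<'E'
from h import *
w=snap("wrist");s=snap("scene")
a=cv2.resize(w["pixels"][...,::-1],None,fx=.7,fy=.7); b=cv2.resize(s["pixels"][140:320,100:300,::-1],None,fx=1.63,fy=1.63)
cv2.imwrite("pics/p5.png",np.hstack([a,b[:294]]))
E
```

```text
clock: 21.95
tool_pos: [0.5285, -0.2015, 0.0871]
eef_rot: [0.679, 0.734, -0.003, -0.003]
contact_force: [0.3, -1.6, -0.6]
opening: 0.568Traceback (most recent call last):
  File "<stdin>", line 4, in <module>
    return _nx.concatenate(arrs, 1, dtype=dtype, casting=casting)
           ~~~~~~~~~~~~~~~^^^^^^^^^^^^^^^^^^^^^^^^^^^^^^^^^^^^^^^
ValueError: all the input array dimensions except for the concatenation axis must match exactly, but along dimension 0, the array at index 0 has size 294 and the array at index 1 has size 293
```

```bash
python3 - <<'E'
from h import *
w=snap("wrist");s=snap("scene")
a=cv2.resize(w["pixels"][...,::-1],(392,294)); b=cv2.resize(s["pixels"][140:320,100:300,::-1],(327,294))
cv2.imwrite("pics/p5.png",np.hstack([a,b]))
E
```

View pics/p5.png

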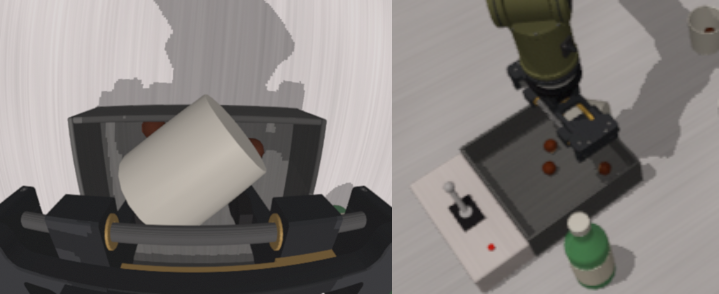

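The cup slipped out and lies in the pan, apparently empty. I'll raise the tool and measure how it lies.

```bash
python3 -m inch '[[0,0,0,0,88],[0,0,0,0,88],[0,0,0,0,88],[0,0,1,0,88],[0,0,1,0,88]]' 
python3 -m inch '[[0,0,1,0,88],[0,0,1,0,88],[0,0.5,1,0,88],[0,1,0,0,88],[0,1,0,0,88]]' >/dev/null
python3 -m inch '[[0,1,0,0,88],[0,1,0,0,88],[0,1,0,0,88],[0,0,0,0,88]]'
python3 - <<'E'
from h import *
t=snap("top"); np.save("t5.npy",t); C=cloud(t)
a=cv2.resize(t["pixels"][180:310,310:470,::-1],(480,390),interpolation=2)
b=cv2.resize(t["pixels"][180:310,190:310,::-1],(300,325),interpolation=2); b=cv2.copyMakeBorder(b,0,65,0,0,0)
cv2.imwrite("pics/p6.png",np.hstack([a,b]))
E
```

```text
clock: 22.65
tool_pos: [0.5265, -0.2017, 0.1358]
eef_rot: [0.679, 0.734, -0.004, -0.005]
contact_force: [0.5, 0.5, 0.5]
opening: 0.995
clock: 23.55
tool_pos: [0.5271, -0.0599, 0.2106]
eef_rot: [0.677, 0.736, -0.003, -0.006]
contact_force: [-0.5, 0.1, 0.2]
opening: 0.998
```

View pics/p6.png

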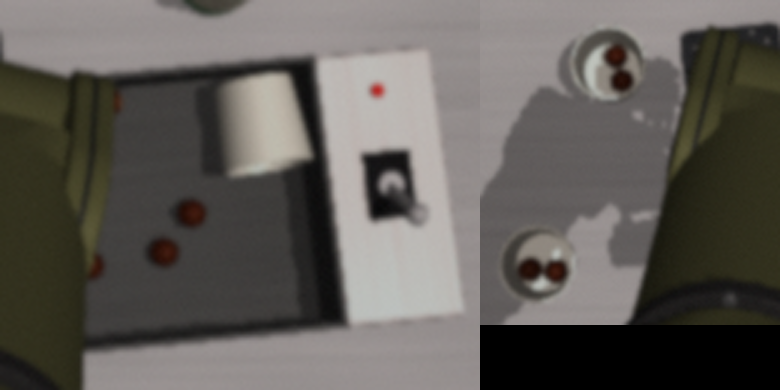

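The top view shows 4 nuts in the pan. The empty cup lies on its side in the far corner with its mouth towards the robot. Next I'll measure its position.

```bash
python3 - <<'E'
from h import *
t=np.load("t5.npy",allow_pickle=True).item(); C=cloud(t)
hsv=cv2.cvtColor(t["pixels"],cv2.COLOR_RGB2HSV)
sub=np.zeros(C.shape[:2],bool); sub[195:245,375:418]=1
m=sub&(hsv[...,2]>120)&(C[...,2]>.02)&(C[...,2]<.09)
n,l,st,c=cv2.connectedComponentsWithStats(m.astype(np.uint8)); i=1+np.argmax(st[1:,4]); m=l==i
P=C[m]; print(len(P),P.min(0),P.max(0))
print(cv2.minAreaRect(P[:,:2].astype(np.float32)))
R_=np.array([[np.cos(.07),np.sin(.07)],[-np.sin(.07),np.cos(.07)]])
L=(P[:,:2]-[.5336,-.2484])@R_.T
for a in np.arange(-.02,.1,.01):
    k=(L[:,0]>=a)&(L[:,0]<a+.01)
    if k.sum()>4: print(round(a,3),k.sum(),np.round([L[k,1].min(),L[k,1].max(),P[k,2].max(),L[k,1][P[k,2].argmax()]],4))
E
```

```text
647 [ 0.55798837 -0.33371155  0.02155473] [ 0.62679005 -0.27910706  0.07483343]
((0.5925503969192505, -0.30501219630241394), (0.06680767983198166, 0.05503356084227562), 2.7218189239501953)
0.02 73 [-0.0874 -0.0323  0.0748 -0.061 ]
0.03 109 [-0.0873 -0.035   0.0732 -0.056 ]
0.04 105 [-0.0879 -0.0337  0.0718 -0.0558]
0.05 100 [-0.0844 -0.0347  0.0703 -0.0592]
0.06 99 [-0.0861 -0.0355  0.0696 -0.0493]
0.07 91 [-0.082  -0.0362  0.0686 -0.0599]
0.08 70 [-0.0808 -0.0375  0.0685 -0.0495]
```

```bash
python3 -m inch '[[0.16,-0.68,0,1,0],[0.16,-0.68,0,1,0],[0.16,-0.68,0,1,0],[0.16,-0.68,0,1,0],[0.16,-0.68,0,1,0]]' 8 >/dev/null
python3 -m inch '[[0.16,-0.68,0,1,0],[0.16,-0.68,0,1,0],[0.16,-0.68,0,1,0],[0.16,-0.68,0,1,0],[0.16,-0.68,0,1,0]]'  >/dev/null
python3 -m inch '[[0.16,-0.68,0,1,0],[0.16,-0.68,0,1,0],[0.16,-0.68,0,1,0],[0.16,-0.68,0,1,0],[0.16,-0.7,0,1,0]]'
python3 -m inch '[[0,0,-1,0,0],[0,0,-1,0,0],[0,0,-1,0,0],[0,0,-1,0,0],[0,0,0,0,0]]'
```

```text
clock: 25.1
tool_pos: [0.5861, -0.3231, 0.2107]
eef_rot: [-0.039, 0.999, -0.006, -0.001]
contact_force: [0.3, 1.1, 0.3]
opening: 0.008
clock: 25.6
tool_pos: [0.5836, -0.3212, 0.1073]
eef_rot: [-0.038, 0.999, -0.004, -0.004]
contact_force: [-0.2, 0.1, -0.3]
opening: 0.008
```

```bash
python3 -m inch '[[0,0.15,-0.3,0,0],[0,0,-0.3,0,0],[0,0,-0.15,0,0],[0,0,-0.1,0,0],[0,0,0,0,0]]'

```

```text
clock: 26.1
tool_pos: [0.5874, -0.3166, 0.0899]
eef_rot: [-0.038, 0.999, -0.005, -0.0]
contact_force: [-0.2, -0.4, -0.1]
opening: 0.007
```

```bash
python3 -m inch '[[0,0,-0.15,0,0],[0,0,-0.1,0,0],[0,0,0,0,0]]'

```

```text
clock: 26.4
tool_pos: [0.5882, -0.3175, 0.0858]
eef_rot: [-0.038, 0.999, -0.006, 0.001]
contact_force: [-2.4, 0.6, 12.1]
opening: 0.007
```

Contact is 12 N. I'll roll the cup towards +y.

```bash
python3 -m inch '[[0,0.4,0,0,0],[0,0.4,0,0,0],[0,0.4,0,0,0],[0,0.4,0,0,0],[0,0.4,0,0,0]]'
python3 -m inch '[[0,0.2,0,0,0],[0,0,0,0,0]]'
python3 -m inch '[[0,0,0.5,0,0],[0,0,1,0,0],[0,0,1,0,80],[0,0,1,0,80],[0,0,1,0,80]]'
python3 - <<'E'
from h import *
w=snap("wrist");save(w,"w7.png",k=.8)
t=snap("top"); np.save("t7.npy",t); C=cloud(t)
P=C[190:300,320:425].reshape(-1,3)
L=(P[:,:2]-[.5336,-.2484])@np.array([[.9975,.07],[-.07,.9975]]).T
k=(abs(L)<.092).all(1)&(P[:,2]>.035)&(P[:,2]<.085); print(k.sum(),L[k].min(0),L[k].max(0),cv2.minAreaRect(L[k].astype(np.float32)))
print(r.get_state()["tool_pos"])
E
```

```text
clock: 26.9
tool_pos: [0.5865, -0.2679, 0.0858]
eef_rot: [-0.038, 0.999, -0.007, -0.001]
contact_force: [-5.7, -1.3, 17.4]
opening: 0.011
clock: 27.1
tool_pos: [0.5862, -0.261, 0.0857]
eef_rot: [-0.039, 0.999, -0.006, -0.002]
contact_force: [-6.6, 1.3, 16.4]
opening: 0.004
clock: 27.6
tool_pos: [0.5876, -0.2615, 0.1974]
eef_rot: [-0.038, 0.999, -0.005, 0.0]
contact_force: [-0.0, -0.4, -0.1]
opening: 0.251
263 [ 0.02132919 -0.07104235] [ 0.08659772 -0.00628319] ((0.05440756678581238, -0.03812892735004425), (0.06510569900274277, 0.06473574042320251), 0.9684070348739624)
[ 0.58990369 -0.26224817  0.20000836]
```

View pics/w7.png

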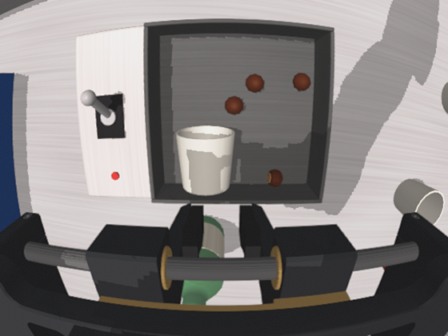

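The cup has rolled 22 mm clear of the wall and its mouth still faces the robot. I'll straddle it near the mouth.

```bash
python3 -m inch '[[-0.63,-0.78,-1,0,74],[0,0,-1,0,74],[0,0,-1,0,74],[0,0,-1,0,74],[0,0,0,0,74]]' 8

```

```text
clock: 28.2
tool_pos: [0.5689, -0.2798, 0.0921]
eef_rot: [-0.039, 0.999, -0.004, -0.004]
contact_force: [-0.3, -0.1, -0.2]
opening: 0.802
```

```bash
python3 -m inch '[[0.1,-0.06,-0.5,0,74],[0,0,-0.6,0,74],[0,0,-0.5,0,74],[0,0,-0.5,0,74],[0,0,0,0,74]]'
python3 -m inch '[[0,0,0,0,45],[0,0,0,0,45],[0,0,0,0,45],[0,0,0,0,45]]' 8
python3 -m inch '[[0,0,0.5,0,45],[0,0,0.5,0,45],[0,0,1,0,45],[0,0,1,0,45],[0,0,0,0,45]]'
```

```text
clock: 28.7
tool_pos: [0.5729, -0.2819, 0.0415]
eef_rot: [-0.039, 0.999, -0.005, -0.002]
contact_force: [-0.2, -0.2, 0.2]
opening: 0.84
clock: 29.1
tool_pos: [0.5743, -0.2829, 0.044]
eef_rot: [-0.038, 0.999, -0.006, -0.0]
contact_force: [0.3, -1.1, 0.6]
opening: 0.738
clock: 29.6
tool_pos: [0.5766, -0.2832, 0.1228]
eef_rot: [-0.038, 0.999, -0.007, 0.003]
contact_force: [1.2, -0.3, -2.6]
opening: 0.733
```

```bash
python3 -m inch '[[0,0.3,1,0,45],[0,0.7,0.5,0,45],[0,1,0,0,45],[0,1,0,0,45],[0,0,0,0,45]]' 
python3 - <<'E'
from h import *
w=snap("wrist");save(w,"w8.png",k=.8)
E
```

```text
clock: 30.1
tool_pos: [0.5747, -0.2001, 0.1559]
eef_rot: [-0.042, 0.999, -0.003, -0.0]
contact_force: [0.6, 1.3, -3.1]
opening: 0.733
```

View pics/w8.png

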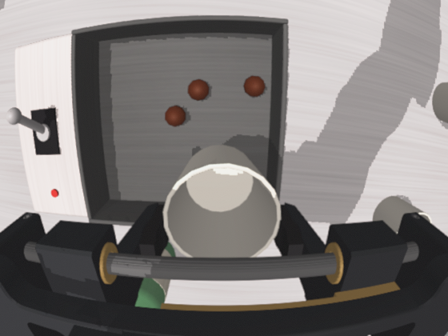

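The cup hangs upright below the grip near its mouth, so it rights itself by gravity. I'll carry it to the tray.

```bash
python3 -m inch '[[-0.08,0.9,0,0,45],[-0.08,0.98,0,0,45],[-0.08,0.98,0,0,45],[-0.08,0.98,0,0,45],[-0.08,0.98,0,0,45]]' >/dev/null
python3 -m inch '[[-0.08,0.98,0,0,45],[-0.08,0.98,0,0,45],[-0.08,0.98,0,0,45],[-0.08,0.98,0,0,45],[-0.08,0.98,0,0,45]]' >/dev/null
python3 -m inch '[[-0.08,0.98,0,0,45],[-0.08,0.98,0,0,45],[-0.08,0.98,0,0,45],[-0.08,0.98,0,0,45],[-0.08,0.98,0,0,45]]' >/dev/null
python3 -m inch '[[-0.08,0.98,0,0,45],[-0.08,0.98,0,0,45],[-0.08,0.6,0,0,45],[0,0.3,0,0,45],[0,0,0,0,45]]'
python3 -m inch '[[0,0,-1,0,45],[0,0,-0.8,0,45],[0,0,-0.5,0,45],[0,0,-0.4,0,45],[0,0,0,0,45]]'
```

```text
clock: 32.15
tool_pos: [0.5382, 0.23, 0.1559]
eef_rot: [-0.039, 0.999, -0.005, -0.0]
contact_force: [-0.7, -0.1, -2.5]
opening: 0.729
clock: 32.65
tool_pos: [0.5377, 0.2285, 0.0875]
eef_rot: [-0.038, 0.999, -0.006, -0.001]
contact_force: [-1.4, 0.5, -2.4]
opening: 0.731
```

```bash
python3 -m inch '[[0,0.5,0.2,0,45],[0,0.5,0,0,45],[0,0.4,0,0,45],[0,0,0,0,45]]'
python3 -m inch '[[0,0,-0.5,0,45],[0,0,-0.2,0,45],[0,0,-0.2,0,45],[0,0,-0.2,0,45],[0,0,0,0,45]]'
```

```text
clock: 33.05
tool_pos: [0.5379, 0.2685, 0.0942]
eef_rot: [-0.04, 0.999, -0.003, 0.0]
contact_force: [0.3, 0.5, -1.6]
opening: 0.731
clock: 33.55
tool_pos: [0.5388, 0.2618, 0.0658]
eef_rot: [-0.037, 0.999, -0.007, -0.0]
contact_force: [0.4, -1.4, -0.4]
opening: 0.724
```

```bash
python3 -m inch '[[0,0,-0.15,0,45],[0,0,0,0,45]]'
python3 -m inch '[[0,0,-0.1,0,45],[0,0,0,0,45]]'
```

```text
clock: 33.75
tool_pos: [0.5393, 0.2621, 0.0628]
eef_rot: [-0.037, 0.999, -0.007, 0.0]
contact_force: [0.6, -4.9, 5.7]
opening: 0.717
clock: 33.95
tool_pos: [0.5397, 0.262, 0.0607]
eef_rot: [-0.037, 0.999, -0.007, 0.001]
contact_force: [0.5, -5.4, 7.1]
opening: 0.717
```

Contact. I'll open, rise, look at the cup in depth and re-measure the others.

```bash
python3 -m inch '[[0,0,0,0,80],[0,0,0,0,80],[0,0,0.4,0,80],[0,0,1,0,80],[0,0,1,0,80]]'
python3 -m inch '[[0,-0.5,1,0,80],[0,-1,0.5,0,80],[0,-1,0,0,80],[0,-1,0,0,80],[0,0,0,0,80]]'
cat > m.py <<'E'
from h import *
t=snap("top"); np.save("tl.npy",t); C=cloud(t)
hsv=cv2.cvtColor(t["pixels"],cv2.COLOR_RGB2HSV)
P=C.reshape(-1,3); H=hsv.reshape(-1,3)
k=(P[:,2]>.060)&(P[:,2]<.082)&(H[:,1]<70)&(H[:,2]>60)&(P[:,1]>-.14)&(P[:,0]<.9)&(P[:,0]>.35)&(P[:,1]<.45)
m=k.reshape(C.shape[:2]).astype(np.uint8); m=cv2.dilate(m,np.ones((3,3)))
n,l,st,c=cv2.connectedComponentsWithStats(m)
for i in range(1,n):
    if st[i,4]<60: continue
    q=P[k&(l.ravel()==i)]; (x,y),rad=cv2.minEnclosingCircle(q[:,:2].astype(np.float32)); print("rim",np.round([x,y,rad,np.median(q[:,2])],4),len(q))
mm=((hsv[...,0]<15)|(hsv[...,0]>170))&(hsv[...,2]<120)&(hsv[...,1]>100); mm[:190]=0;mm[310:]=0
n,l,st,c=cv2.connectedComponentsWithStats(mm.astype(np.uint8))
for i in range(1,n):
    if st[i,4]>12: print("nut",np.round(c[i]),st[i,4],np.round(onplane(t,c[i],.014)[0],4))
st=r.get_state();print(st["tool_pos"],st["clock"])
E
python3 m.py
```

```text
clock: 34.45
tool_pos: [0.5376, 0.2649, 0.1204]
eef_rot: [-0.039, 0.999, -0.005, -0.001]
contact_force: [0.0, 0.6, 0.0]
opening: 0.911
clock: 34.95
tool_pos: [0.5383, 0.1725, 0.1579]
eef_rot: [-0.036, 0.999, -0.007, -0.001]
contact_force: [0.2, -0.3, 0.4]
opening: 0.909
rim [0.7622 0.2043 0.0265 0.0798] 22
rim [0.6317 0.0424 0.0329 0.0659] 126
rim [0.4587 0.1055 0.033  0.0659] 129
nut [244. 202.] 42 [0.6461 0.0379 0.014 ]
nut [246. 212.] 38 [0.6228 0.0335 0.014 ]
nut [346. 213.] 59 [ 0.6154 -0.1947  0.014 ]
nut [373. 251.] 60 [ 0.5284 -0.2542  0.014 ]
nut [364. 264.] 61 [ 0.4993 -0.2323  0.014 ]
nut [340. 268.] 60 [ 0.4905 -0.1759  0.014 ]
nut [209. 287.] 44 [0.454 0.118 0.014]
nut [220. 288.] 44 [0.4518 0.0942 0.014 ]
[0.53833417 0.17540924 0.1578153 ] 35.0
```

```bash
python3 -m inch '[[-0.32,-0.28,0,-1,80],[-0.32,-0.28,0,-1,80],[-0.32,-0.28,0,-1,88],[-0.32,-0.28,0,-1,88],[-0.32,-0.28,0,-1,88]]' 10 >/dev/null
python3 -m inch '[[-0.32,-0.28,0,-1,88],[-0.32,-0.28,0,-1,88],[-0.32,-0.28,0,-1,88],[-0.32,-0.28,0,-1,88],[-0.32,-0.28,0,-1,88]]' >/dev/null
python3 -m inch '[[0,0,0,-1,88],[0,0,0,-1,88],[0,0,0,-1,88],[0,0,0,-1,88],[0,0,0,-1,88]]'
python3 -m inch '[[0,0,-1,0,88],[0,0,-1,0,88],[0,0,-1,0,88],[0,0,0,0,88]]'
```

```text
clock: 36.5
tool_pos: [0.4584, 0.1094, 0.1574]
eef_rot: [0.68, 0.733, -0.002, -0.004]
contact_force: [0.6, -0.3, -0.7]
opening: 1.002
clock: 36.9
tool_pos: [0.457, 0.1089, 0.0802]
eef_rot: [0.679, 0.735, -0.004, -0.006]
contact_force: [-1.1, -0.5, 1.2]
opening: 1.0
```

```bash
python3 -m inch '[[0.05,-0.14,-0.6,0,88],[0,0,-0.6,0,88],[0,0,0,0,50],[0,0,0,0,50],[0,0,0,0,50]]' 10
python3 -m inch '[[0,0,0,0,50],[0,0,0,0,50],[0,0,0.5,0,50],[0,0,1,0,50],[0,0,1,0,50]]'
python3 -m inch '[[0,0,0.7,0,50],[0,0,0,0,50]]'
python3 - <<'E'
from plant import r
print(r.get_state()["tool_pos"])
E
```

```text
clock: 37.4
tool_pos: [0.4599, 0.1042, 0.0533]
eef_rot: [0.679, 0.734, -0.003, -0.004]
contact_force: [0.5, -0.5, 0.7]
opening: 0.75
clock: 37.9
tool_pos: [0.459, 0.1034, 0.1159]
eef_rot: [0.68, 0.734, -0.004, -0.004]
contact_force: [0.4, 0.5, -2.9]
opening: 0.707
clock: 38.1
tool_pos: [0.4605, 0.1038, 0.1346]
eef_rot: [0.679, 0.734, -0.002, -0.003]
contact_force: [0.4, -0.0, -1.4]
opening: 0.699
[0.46054401 0.10377337 0.1346402 ]
```

```bash
python3 -m inch '[[0,0,0,0,50],[0,0,0,0,50]]'; python3 - <<'E'
from h import *
w=snap("wrist");save(w,"w9.png",k=.7)
E
```

```text
clock: 38.3
tool_pos: [0.4588, 0.1036, 0.1316]
eef_rot: [0.679, 0.734, -0.004, -0.004]
contact_force: [-0.7, 0.6, -2.6]
opening: 0.706
```

View pics/w9.png

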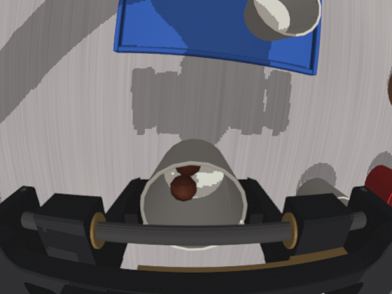

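```bash
python3 -m inch '[[0.3,-0.8,0,0,50],[0.3,-0.95,0,0,50],[0.3,-0.95,0,0,50],[0.3,-0.95,0,0,50],[0.3,-0.95,0,0,50]]' >/dev/null
python3 -m inch '[[0.3,-0.95,0,0,50],[0.3,-0.95,0,0,50],[0.3,-0.95,-0.4,0,50],[0.3,-0.4,-0.7,0,50],[0,-0.1,-0.7,0,50]]'
python3 -m inch '[[0,-0.2,0,0,50],[0,-0.4,0,0,50],[0,-0.4,0,0,50],[0,-0.4,0,0,50],[0,-0.4,0,0,50]]'
python3 -m inch '[[0,-0.4,0,0,50],[0,-0.4,0,0,50],[0,-0.4,0,0,50],[0,-0.4,0,0,50],[0,0,0,0,50]]'

```

```text
clock: 39.35
tool_pos: [0.5277, -0.0976, 0.086]
eef_rot: [0.68, 0.733, -0.004, -0.003]
contact_force: [-0.4, 0.4, -2.5]
opening: 0.706
clock: 39.85
tool_pos: [0.5285, -0.137, 0.0891]
eef_rot: [0.678, 0.735, -0.001, -0.005]
contact_force: [-0.2, 8.1, 12.6]
opening: 0.697
clock: 40.35
tool_pos: [0.5265, -0.183, 0.0877]
eef_rot: [0.68, 0.733, -0.004, -0.003]
contact_force: [-0.0, -1.5, 5.3]
opening: 0.696
```

```bash
python3 -m inch '[[0,-0.4,0,0,50],[0,-0.3,0,0,50],[0,0,-0.3,0,50],[0,0,0,0,50]]'
python3 -m inch '[[0,0,-0.2,0,50],[0,0,0,0,50],[0,0,0,0,50]]'
python3 - <<'E'
from h import *
w=snap("wrist");save(w,"w10.png",k=.8)
E
```

```text
clock: 40.75
tool_pos: [0.5271, -0.2004, 0.0796]
eef_rot: [0.68, 0.733, -0.004, -0.002]
contact_force: [-0.4, -4.0, 4.5]
opening: 0.697
clock: 41.05
tool_pos: [0.5262, -0.1971, 0.0743]
eef_rot: [0.679, 0.734, -0.004, -0.005]
contact_force: [-1.4, -0.1, -0.1]
opening: 0.564
```

View pics/w10.png

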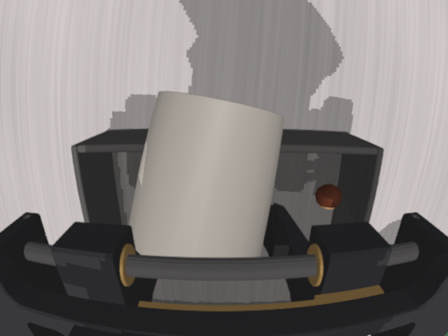

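```bash
python3 -m inch '[[0,0,0,0,88],[0,0,0,0,88],[0,0,0,0,88],[0,0,0.6,0,88],[0,0,1,0,88]]' 
python3 -m inch '[[0,0,1,0,88],[0,0,1,0,88],[0,0,1,0,88],[0,0,0,1,88],[0.5,0,0,1,88]]'
python3 -m inch '[[1,0,0,1,88],[1,0,0,1,88],[1,0,0,1,88],[1,0.5,0,1,88],[0,1,0,1,88]]' >/dev/null
python3 -m inch '[[0,1,0,1,88],[0,1,0,1,88],[0,1,0,1,88],[0,1,0,1,88],[0,1,0,1,88]]'
cat > pan.py <<'E'
from h import *
t=np.load("tl.npy",allow_pickle=True).item(); C=cloud(t)
P=C[185:305,315:428].reshape(-1,3)
L=(P[:,:2]-[.5336,-.2484])@np.array([[.9975,.07],[-.07,.9975]]).T
k=(abs(L[:,0])<.092)&(L[:,1]>-.092)&(L[:,1]<.15)&(P[:,2]>.035)&(P[:,2]<.12)
k&=(abs(L[:,1])<.092)|(P[:,2]>.07)
g=np.zeros((260,220),np.uint8); a=(L[k]*1000+[100,100]).astype(int); g[a[:,1],a[:,0]]=1; g=cv2.dilate(g,np.ones((5,5)))
n,l,st,c=cv2.connectedComponentsWithStats(g)
for i in range(1,n):
    if st[i,4]<400: continue
    q=l[a[:,1],a[:,0]]==i; Q=L[k][q]; Z=P[k,2][q]; print("blob",q.sum(),np.round(cv2.minAreaRect((Q*1000).astype(np.float32)),1) if 0 else cv2.minAreaRect((Q*1000).astype(np.float32)))
    for ax in(0,1):
        print(" axis",ax,[(int(1000*e),int(1000*np.ptp(Q[m,1-ax])),int(500*(Q[m,1-ax].min()+Q[m,1-ax].max())),int(1000*Z[m].max())) for e in np.arange(Q[:,ax].min(),Q[:,ax].max(),.01) for m in [(Q[:,ax]>=e)&(Q[:,ax]<e+.01)] if m.sum()>3])
E
python3 m.py; python3 pan.py
```

```text
clock: 41.6
tool_pos: [0.5259, -0.1972, 0.1148]
eef_rot: [0.679, 0.734, -0.004, -0.005]
contact_force: [-1.0, -0.7, 0.5]
opening: 0.985
clock: 42.1
tool_pos: [0.5384, -0.1982, 0.1919]
eef_rot: [0.598, 0.802, -0.004, -0.003]
contact_force: [-0.1, -0.8, -1.2]
opening: 1.002
clock: 43.1
tool_pos: [0.6392, -0.0345, 0.191]
eef_rot: [0.116, 0.993, -0.005, -0.001]
contact_force: [-0.4, -0.1, 0.5]
opening: 1.0
rim [0.762  0.2053 0.0266 0.0787] 21
rim [0.6307 0.0434 0.0324 0.0659] 64
rim [0.5291 0.2605 0.033  0.0705] 190
nut [244. 202.] 42 [0.6465 0.038  0.014 ]
nut [246. 212.] 38 [0.6228 0.0335 0.014 ]
nut [346. 213.] 59 [ 0.6153 -0.195   0.014 ]
nut [373. 251.] 57 [ 0.5282 -0.2546  0.014 ]
nut [364. 264.] 60 [ 0.4994 -0.2324  0.014 ]
[ 0.639267   -0.02779369  0.19090694] 43.15
```

```bash
python3 -m inch '[[0,1,0,0.5,88],[0,1,0,0.5,88],[-0.5,1,0,0,88],[-0.5,1,0,0,88],[-0.5,1,0,0,88]]' >/dev/null
python3 -m inch '[[-0.5,1,0,0,88],[-0.5,1,0,0,88],[0,0,0,0,88]]'
python3 m.py; python3 pan.py;  python3 - <<'E'
from h import *
t=np.load("tl.npy",allow_pickle=True).item()
cv2.imwrite("pics/p11.png",cv2.resize(t["pixels"][180:310,290:470,::-1],(630,455),interpolation=2))
E
```

```text
clock: 43.95
tool_pos: [0.5748, 0.1448, 0.1908]
eef_rot: [0.063, 0.998, -0.004, -0.001]
contact_force: [-0.3, 1.0, 0.2]
opening: 0.999
rim [0.7657 0.2045 0.0283 0.0788] 22
rim [0.6316 0.0425 0.0327 0.0662] 113
rim [ 0.5196 -0.1163  0.0328  0.0657] 97
nut [244. 202.] 42 [0.6461 0.0379 0.014 ]
nut [246. 212.] 38 [0.6228 0.0335 0.014 ]
nut [346. 213.] 59 [ 0.6154 -0.1947  0.014 ]
nut [374. 251.] 58 [ 0.5282 -0.2548  0.014 ]
nut [313. 251.] 36 [ 0.5312 -0.1172  0.014 ]
nut [311. 262.] 45 [ 0.5064 -0.1109  0.014 ]
nut [364. 264.] 61 [ 0.4992 -0.2324  0.014 ]
nut [340. 268.] 61 [ 0.4907 -0.1759  0.014 ]
[0.57613475 0.14183706 0.19070035] 44.0
```

View pics/p11.png

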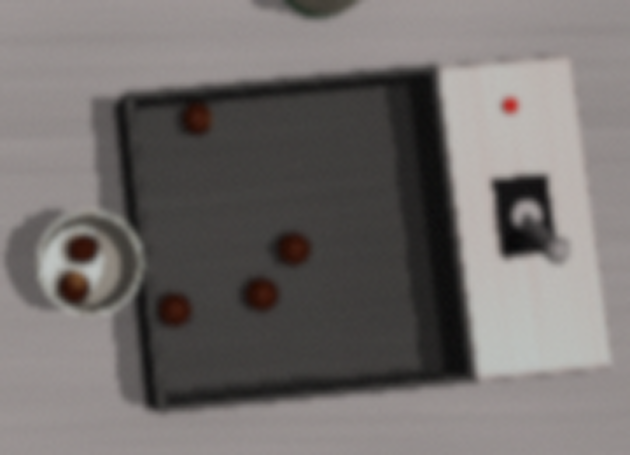

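Luckily cup2 is standing upright at (90,265) in the crop, just outside the pan wall, with both nuts still inside. I'll regrip right at its rim so that the pivot lies mid-pad.

```bash
python3 -m inch '[[-0.17,-0.8,0,-1,88],[-0.17,-0.8,0,-1,88],[-0.17,-0.8,0,-1,88],[-0.17,-0.8,0,-1,88],[-0.17,-0.8,0,-1,88]]' 12 >/dev/null
python3 -m inch '[[-0.17,-0.8,0,-1,88],[-0.17,-0.8,0,-1,88],[-0.17,-0.8,0,-1,88],[-0.17,-0.8,0,-1,88],[-0.17,-0.8,0,-1,88]]' >/dev/null
python3 -m inch '[[-0.17,-0.8,0,-1,88],[-0.17,-0.8,0,-1,88],[-0.17,-0.7,0,-1,88],[0,0,0,-0.1,88],[0,0,0,0,88]]'
python3 -m inch '[[0,0,-1,0,88],[0,0,-1,0,88],[0,0,-1,0,88],[0,0,-1,0,88],[0,0,0,0,88]]'
```

```text
clock: 45.5
tool_pos: [0.5217, -0.1184, 0.1901]
eef_rot: [0.683, 0.73, -0.003, -0.004]
contact_force: [0.3, 0.9, 0.1]
opening: 0.999
clock: 46.0
tool_pos: [0.5203, -0.1158, 0.0874]
eef_rot: [0.682, 0.731, -0.004, -0.007]
contact_force: [-0.5, 0.1, -0.2]
opening: 0.998
```

```bash
python3 -m inch '[[0,0,-0.5,0,88],[0,0,-0.4,0,60],[0,0,0,0,60],[0,0,0,0,55],[0,0,0,0,55]]' 12
python3 -m inch '[[0,0,0,0,55],[0,0,0,0,55],[0,0,0.5,0,55],[0,0,0.5,0,55],[0,0,0.4,0,55]]'
python3 -m inch '[[0,0,0,0,55]]'
```

```text
clock: 46.5
tool_pos: [0.5215, -0.1177, 0.0677]
eef_rot: [0.683, 0.73, -0.003, -0.004]
contact_force: [-0.2, 0.6, -1.5]
opening: 0.747
clock: 47.0
tool_pos: [0.5221, -0.1178, 0.1039]
eef_rot: [0.683, 0.73, -0.003, -0.003]
contact_force: [0.4, 0.6, -1.7]
opening: 0.748
clock: 47.1
tool_pos: [0.5228, -0.118, 0.1043]
eef_rot: [0.683, 0.73, -0.002, -0.002]
contact_force: [-0.7, -0.1, -2.1]
opening: 0.744
```

```bash
python3 -m inch '[[0,-0.4,0,0,55],[0,-0.4,0,0,55],[0,-0.4,0,0,55],[0,-0.4,0,0,55],[0,0,0,0,55]]' 14
python3 -m inch '[[0,-0.4,0,0,55],[0,-0.4,0,0,55],[0,-0.4,0,0,55],[0,-0.4,0,0,55],[0,0,0,0,55]]'
python3 -m inch '[[0,0,-0.3,0,55],[0,0,-0.3,0,55],[0,0,0,0,55]]'
```

```text
clock: 47.6
tool_pos: [0.5231, -0.1602, 0.1029]
eef_rot: [0.684, 0.729, -0.003, -0.002]
contact_force: [2.0, 0.8, 8.1]
opening: 0.743
clock: 48.1
tool_pos: [0.5207, -0.2011, 0.1022]
eef_rot: [0.684, 0.729, -0.005, -0.003]
contact_force: [-0.4, -1.6, 2.4]
opening: 0.746
clock: 48.4
tool_pos: [0.5223, -0.199, 0.0866]
eef_rot: [0.684, 0.73, -0.004, -0.003]
contact_force: [1.5, -3.8, 3.7]
opening: 0.742
```

```bash
python3 -m inch '[[0,-0.2,-0.2,0,55],[0,-0.1,-0.2,0,55],[0,0,-0.2,0,55],[0,0,0,0,55]]'
python3 -m inch '[[0,0,-0.2,0,55],[0,0,0,0,55],[0,0,0,0,55]]'
python3 - <<'E'
from h import *
w=snap("wrist"); hsv=cv2.cvtColor(w["pixels"],cv2.COLOR_RGB2HSV)
m=((hsv[...,0]<15)|(hsv[...,0]>170))&(hsv[...,2]<130)&(hsv[...,1]>110)
n,l,st,c=cv2.connectedComponentsWithStats(m.astype(np.uint8)); print([(c[i].round(),st[i,4]) for i in range(1,n) if st[i,4]>40])
save(w,"w12.png",k=.8)
E
```

```text
clock: 48.8
tool_pos: [0.5216, -0.2054, 0.0714]
eef_rot: [0.683, 0.73, -0.003, -0.004]
contact_force: [0.6, -2.1, 0.6]
opening: 0.742
clock: 49.1
tool_pos: [0.5217, -0.2057, 0.0673]
eef_rot: [0.683, 0.73, -0.004, -0.004]
contact_force: [2.3, -3.2, 0.6]
opening: 0.746
[(array([424., 236.]), np.int32(800))]
```

View pics/w12.png

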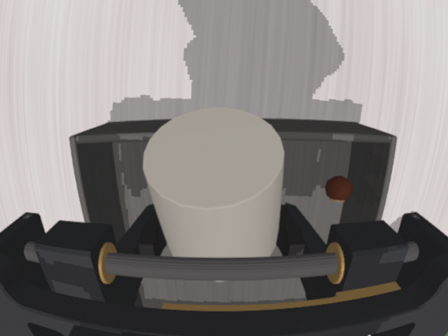

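```bash
python3 -m inch '[[0,-0.2,0.5,0,55],[0,-0.2,0.5,0,55],[0,0,0.8,0,55],[0,0,1,0,55],[0,0,0.6,0,55]]' 10
python3 -m inch '[[0,0.5,0,0,55],[0,1,0,0,55],[0,1,0,0,55],[0,1,0,0,55],[0,1,0,0,55]]' 8
python3 -m inch '[[0,1,0,0,55],[0,1,0,0,55],[0,1,0,0,55],[0,1,0,0,55],[0,0,0,0,55]]' 
python3 m.py
python3 - <<'E'
from h import *
w=snap("wrist"); hsv=cv2.cvtColor(w["pixels"],cv2.COLOR_RGB2HSV)
m=((hsv[...,0]<15)|(hsv[...,0]>170))&(hsv[...,2]<130)&(hsv[...,1]>110)
n,l,st,c=cv2.connectedComponentsWithStats(m.astype(np.uint8)); print([(c[i].round(),st[i,4]) for i in range(1,n) if st[i,4]>40])
save(w,"w13.png",k=.8)
E
```

```text
clock: 49.65
tool_pos: [0.5214, -0.2153, 0.1547]
eef_rot: [0.683, 0.73, -0.003, -0.004]
contact_force: [0.4, -0.6, -2.1]
opening: 0.748
clock: 50.15
tool_pos: [0.5203, -0.0999, 0.1517]
eef_rot: [0.683, 0.731, -0.004, -0.006]
contact_force: [-0.4, 0.5, -1.9]
opening: 0.744
clock: 50.65
tool_pos: [0.5201, 0.0035, 0.1515]
eef_rot: [0.68, 0.733, -0.003, -0.007]
contact_force: [0.1, 1.0, -2.0]
opening: 0.746
rim [0.6338 0.043  0.0326 0.0651] 75
rim [0.5285 0.2608 0.033  0.0706] 183
nut [244. 200.] 15 [0.6507 0.0378 0.014 ]
nut [346. 213.] 58 [ 0.6154 -0.1948  0.014 ]
nut [368. 227.] 50 [ 0.5823 -0.2443  0.014 ]
nut [374. 250.] 60 [ 0.5288 -0.2554  0.014 ]
nut [344. 266.] 130 [ 0.4945 -0.1853  0.014 ]
nut [364. 264.] 61 [ 0.4993 -0.2323  0.014 ]
[0.52026581 0.00080808 0.15163676] 50.7
[(array([513.,  24.]), np.int32(150)), (array([547.,  20.]), np.int32(875)), (array([517., 158.]), np.int32(2076)), (array([547., 170.]), np.int32(1549)), (array([416., 175.]), np.int32(565)), (array([348., 377.]), np.int32(62)), (array([246., 378.]), np.int32(55))]
```

View pics/w13.png

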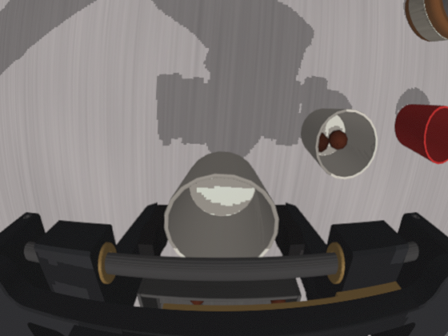

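Cup2 is empty and upright, and the pan now holds 6 nuts. On to the tray.

```bash
python3 -m inch '[[-0.28,0.9,0,0,55],[-0.28,1,0,0,55],[-0.28,1,0,0,55],[-0.28,1,0,0,55],[-0.28,1,0,0,55]]' >/dev/null
python3 -m inch '[[-0.28,1,0,0,55],[-0.28,1,0,0,55],[-0.28,1,0,0,55],[-0.28,1,0,0,55],[-0.28,1,0,0,55]]' >/dev/null
python3 -m inch '[[-0.28,1,0,0,55],[-0.28,1,0,0,55],[-0.28,1,0,0,55],[-0.16,0.66,0,0,55],[0,0,0,0,55]]'
python3 -m inch '[[0,0,-0.8,0,55],[0,0,-0.8,0,55],[0,0,-0.6,0,55],[0,0,-0.4,0,55],[0,0,0,0,55]]'
```

```text
clock: 52.25
tool_pos: [0.4256, 0.3382, 0.1518]
eef_rot: [0.682, 0.731, -0.003, -0.005]
contact_force: [0.1, 0.1, -1.3]
opening: 0.745
clock: 52.75
tool_pos: [0.4266, 0.3342, 0.0863]
eef_rot: [0.684, 0.729, -0.005, -0.004]
contact_force: [0.3, -0.2, -1.8]
opening: 0.746
```

```bash
python3 -m inch '[[0,0,-0.3,0,55],[0,0,-0.2,0,55],[0,0,0,0,55]]'
python3 -m inch '[[0,0,-0.15,0,55],[0,0,0,0,55]]'
```

```text
clock: 53.05
tool_pos: [0.4265, 0.3361, 0.0745]
eef_rot: [0.683, 0.73, -0.004, -0.004]
contact_force: [-0.5, 0.8, -1.0]
opening: 0.751
clock: 53.25
tool_pos: [0.4274, 0.3356, 0.0714]
eef_rot: [0.684, 0.73, -0.003, -0.003]
contact_force: [-0.5, -0.9, 0.6]
opening: 0.745
```

```bash
python3 -m inch '[[0,0,-0.03,0,80],[0,0,0,0,80],[0,0,0.4,0,80],[0,0,1,0,80],[0,0,1,0,80]]'
python3 -m inch '[[0,0,1,0,88],[0.68,-0.97,0.3,0,88],[0.68,-0.97,0,0,88],[0.68,-0.97,0,0,88],[0.68,-0.97,0,0,88]]' >/dev/null
python3 -m inch '[[0.68,-0.97,0,0,88],[0.68,-0.97,0,0,88],[0.68,-0.97,0,0,88],[0.68,-0.97,0,0,88],[0.68,-0.97,0,0,88]]' >/dev/null
python3 -m inch '[[0.68,-0.97,0,0,88],[0.68,-0.97,0,0,88],[0.68,-0.97,0,0,88],[0,-0.1,0,0,88],[0,0,0,0,88]]'
python3 m.py
```

```text
clock: 53.75
tool_pos: [0.4263, 0.3363, 0.1313]
eef_rot: [0.683, 0.73, -0.004, -0.004]
contact_force: [0.7, 0.2, -0.0]
opening: 0.905
clock: 55.25
tool_pos: [0.6304, 0.0422, 0.1632]
eef_rot: [0.684, 0.73, -0.003, -0.004]
contact_force: [-0.8, 0.5, -0.1]
opening: 0.995
rim [0.7615 0.206  0.0269 0.0778] 18
rim [0.5442 0.2778 0.0195 0.07  ] 52
rim [0.4321 0.3437 0.0297 0.0687] 94
nut [346. 213.] 58 [ 0.6153 -0.1948  0.014 ]
nut [368. 227.] 50 [ 0.5819 -0.2442  0.014 ]
nut [374. 250.] 60 [ 0.529  -0.2555  0.014 ]
nut [344. 266.] 126 [ 0.4945 -0.1851  0.014 ]
nut [364. 264.] 61 [ 0.4993 -0.2323  0.014 ]
[0.6299666  0.04376097 0.16298915] 55.3
```

```bash
cat > wr.py <<'E'
from h import *
def wcloud(w):
    K=np.array(w["K"]); h,wd=w["range_z"].shape; v,u=np.mgrid[:h,:wd]
    x=(u-K[0,2])/K[0,0]; y=(v-K[1,2])/K[1,1]; th=np.hypot(x,y); k=np.tan(th)/np.maximum(th,1e-9)
    d=np.stack([x*k,-y*k,-np.ones_like(x)],-1); d[th>1.3]=0
    return np.array(w["position"])+(d*w["range_z"][...,None])@att(w).T
if __name__=="__main__":
    w=snap("wrist"); C=wcloud(w); P=C.reshape(-1,3)
    k=(P[:,2]>.058)&(P[:,2]<.07)&(abs(P[:,0]-.632)<.07)&(abs(P[:,1]-.043)<.07)
    print(k.sum(),cv2.minEnclosingCircle(P[k,:2].astype(np.float32)),r.get_state()["tool_pos"])
E
python3 wr.py
```

```text
1296 ((0.6320709586143494, 0.04373319447040558), 0.03313232213258743) [0.62980227 0.04464063 0.16287362]
```

Cup1 is confirmed in place at (0.632, 0.044), so I'll grip it at the rim.

```bash
python3 -m inch '[[0.06,0,-1,0,88],[0,0,-1,0,88],[0,0,-1,0,88],[0,0,-0.85,0,88],[0,0,0,0,88]]' 12
python3 -m inch '[[0,0,0,0,60],[0,0,0,0,60],[0,0,0,0,55],[0,0,0,0,55],[0,0,0,0,55]]'

```

```text
clock: 55.85
tool_pos: [0.6292, 0.0451, 0.0639]
eef_rot: [0.682, 0.731, -0.005, -0.007]
contact_force: [-0.6, 0.1, 0.5]
opening: 0.998
clock: 56.35
tool_pos: [0.6324, 0.043, 0.0678]
eef_rot: [0.683, 0.73, -0.003, -0.004]
contact_force: [-2.2, 0.2, 5.8]
opening: 0.724
```

```bash
python3 -m inch '[[0,0,0.5,0,55],[0,0,0.5,0,55],[0,0,0.5,0,55],[0,0,1,0,55],[0,0,0.5,0,55]]'
python3 -m inch '[[0,0,0,0,55],[0,0,0,0,55]]'
python3 - <<'E'
from wr import *
w=snap("wrist"); C=wcloud(w); save(w,"w14.png",k=.7); p=np.array(r.get_state()["tool_pos"]); P=C.reshape(-1,3)-p; 
hsv=cv2.cvtColor(w["pixels"],cv2.COLOR_RGB2HSV).reshape(-1,3)
k=(abs(P[:,0])<.03)&(abs(P[:,1])<.06)&(hsv[:,2]>90)&(hsv[:,1]<60)&(P[:,2]>-.09)&(P[:,2]<.03)
print(k.sum(),[(int(1000*y),int(1000*P[k&(abs(P[:,1]-y)<.004),2].max())) for y in np.arange(-.04,.05,.01) if (k&(abs(P[:,1]-y)<.004)).sum()>3])
m=((hsv[:,0]<15)|(hsv[:,0]>170))&(hsv[:,2]<130)&(hsv[:,1]>110)&(abs(P[:,0])<.03)&(abs(P[:,1])<.04); print(m.sum())
E
```

```text
clock: 56.85
tool_pos: [0.6333, 0.0427, 0.1442]
eef_rot: [0.683, 0.73, -0.002, -0.003]
contact_force: [0.7, 0.4, -1.9]
opening: 0.728
clock: 57.05
tool_pos: [0.6319, 0.043, 0.1415]
eef_rot: [0.683, 0.73, -0.003, -0.004]
contact_force: [-0.7, -0.1, -2.0]
opening: 0.726
10934 [(-30, -11), (-19, 0), (-9, 0), (0, 0), (10, 0), (20, 0), (30, 0)]
1732
```

```bash
python3 -m inch '[[-0.7,-0.9,0,0,55],[-0.8,-1,0,0,55],[-0.8,-1,0,0,55],[-0.8,-1,0,0,55],[-0.8,-1,0,0,55]]' 14
python3 -m inch '[[0,-0.5,-0.5,0,55],[0,-0.3,-0.5,0,55],[0,0,-0.5,0,55],[0,0,-0.1,0,55],[0,0,0,0,55]]'
python3 -m inch '[[0,-0.4,0,0,55],[0,-0.4,0,0,55],[0,-0.4,0,0,55],[0,-0.4,0,0,55],[0,0,0,0,55]]'
python3 -m inch '[[0,-0.4,0,0,55],[0,-0.4,0,0,55],[0,-0.4,0,0,55],[0,-0.4,0,0,55],[0,0,0,0,55]]'
```

```text
clock: 57.6
tool_pos: [0.5331, -0.0804, 0.1405]
eef_rot: [0.683, 0.73, -0.004, -0.005]
contact_force: [0.4, -0.6, -2.2]
opening: 0.725
clock: 58.1
tool_pos: [0.5346, -0.0982, 0.1005]
eef_rot: [0.683, 0.731, -0.003, -0.005]
contact_force: [0.4, -0.5, -0.8]
opening: 0.723
clock: 58.6
tool_pos: [0.5359, -0.1411, 0.1031]
eef_rot: [0.684, 0.73, -0.002, -0.003]
contact_force: [1.1, 3.8, 5.1]
opening: 0.721
clock: 59.1
tool_pos: [0.5341, -0.1832, 0.1017]
eef_rot: [0.685, 0.729, -0.004, -0.003]
contact_force: [-1.4, -1.7, 3.9]
opening: 0.723
```

```bash
python3 -m inch '[[0,-0.4,0,0,55],[0,-0.3,-0.2,0,55],[0,0,-0.3,0,55],[0,0,-0.3,0,55],[0,0,0,0,55]]'
python3 -m inch '[[0,-0.2,-0.2,0,55],[0,-0.1,-0.2,0,55],[0,0,-0.2,0,55],[0,0,0,0,55],[0,0,0,0,55]]'
python3 -m inch '[[0,0,0,0,55],[0,0,0,0,55],[0,0,0,0,55]]'
```

```text
clock: 59.6
tool_pos: [0.5346, -0.1991, 0.0806]
eef_rot: [0.684, 0.73, -0.004, -0.003]
contact_force: [0.0, -4.3, 2.9]
opening: 0.718
clock: 60.1
tool_pos: [0.5344, -0.2044, 0.0662]
eef_rot: [0.683, 0.73, -0.003, -0.004]
contact_force: [0.3, -0.5, 0.3]
opening: 0.72
clock: 60.4
tool_pos: [0.5345, -0.2045, 0.0665]
eef_rot: [0.683, 0.73, -0.003, -0.004]
contact_force: [-0.0, -0.5, -0.5]
opening: 0.722
```

Still held. I'll lift and swing out, then check the cup for nuts and count those in the pan.

```bash
python3 -m inch '[[0,-0.2,0.5,0,55],[0,-0.2,0.5,0,55],[0,0,0.8,0,55],[0,0,1,0,55],[0,0,0.6,0,55]]' 10
python3 -m inch '[[0,0.5,0,0,55],[0,1,0,0,55],[0,1,0,0,55],[0,1,0,0,55],[0,1,0,0,55]]' 8 >/dev/null
python3 -m inch '[[0,1,0,0,55],[0,1,0,0,55],[0,1,0,0,55],[0,1,0,0,55],[0,0,0,0,55]]' 
python3 m.py
python3 - <<'E'
from wr import *
w=snap("wrist"); C=wcloud(w); p=np.array(r.get_state()["tool_pos"]); P=C.reshape(-1,3)-p; 
hsv=cv2.cvtColor(w["pixels"],cv2.COLOR_RGB2HSV).reshape(-1,3)
k=(abs(P[:,0])<.03)&(abs(P[:,1])<.06)&(hsv[:,2]>90)&(hsv[:,1]<60)&(P[:,2]>-.09)&(P[:,2]<.03)
print(k.sum(),[(int(1000*y),int(1000*P[k&(abs(P[:,1]-y)<.004),2].max())) for y in np.arange(-.04,.05,.01) if (k&(abs(P[:,1]-y)<.004)).sum()>3])
m=((hsv[:,0]<15)|(hsv[:,0]>170))&(hsv[:,2]<130)&(hsv[:,1]>110)&(abs(P[:,0])<.03)&(abs(P[:,1])<.04); print("brown in cup",m.sum())
t=np.load("tl.npy",allow_pickle=True).item()
a=cv2.resize(t["pixels"][180:310,290:470,::-1],(415,300),interpolation=2);b=cv2.resize(w["pixels"][...,::-1],(385,300))
cv2.imwrite("pics/p15.png",np.hstack([a,b]))
E
```

```text
clock: 60.9
tool_pos: [0.5352, -0.2158, 0.1544]
eef_rot: [0.684, 0.73, -0.003, -0.002]
contact_force: [-0.1, 0.4, -1.1]
opening: 0.721
clock: 61.9
tool_pos: [0.5338, 0.0037, 0.1509]
eef_rot: [0.681, 0.733, -0.003, -0.006]
contact_force: [0.1, 0.4, -0.8]
opening: 0.724
rim [0.7641 0.2051 0.0282 0.0798] 26
rim [0.5288 0.2604 0.0326 0.0707] 187
rim [0.4279 0.3343 0.0329 0.0697] 209
nut [346. 213.] 58 [ 0.6152 -0.1947  0.014 ]
nut [368. 227.] 52 [ 0.582  -0.2444  0.014 ]
nut [385. 232.] 57 [ 0.5693 -0.2833  0.014 ]
nut [368. 256.] 197 [ 0.5165 -0.2406  0.014 ]
nut [344. 266.] 129 [ 0.4944 -0.1853  0.014 ]
[0.53393535 0.00078969 0.15108918] 61.95
14875 [(-19, -4), (-9, -2), (0, -1), (10, 1), (20, 4), (30, 6), (40, 7)]
brown in cup 7
```

```bash
python3 -m inch '[[0,0.4,0.8,0,55],[0,1,0,0,55],[0,1,0,0,55],[0,1,0,0,55],[0,1,0,0,55]]' 8 >/dev/null
python3 -m inch '[[0,1,0,0,55],[0,1,0,0,55],[0,1,0,0,55],[0,1,0,0,55],[0,1,0,0,55]]' >/dev/null
python3 -m inch '[[0,1,0,0,55],[0,1,0,0,55],[0,1,0,0,55],[0,1,0,0,55],[0,0.2,0,0,55]]'
python3 -m inch '[[0,0,-1,0,55],[0,0,-1,0,55],[0,0,-0.8,0,55],[0,0,-0.4,0,55],[0,0,0,0,55]]'
```

```text
clock: 63.5
tool_pos: [0.5341, 0.3405, 0.171]
eef_rot: [0.682, 0.731, -0.003, -0.005]
contact_force: [-0.1, -0.1, -1.3]
opening: 0.717
clock: 64.0
tool_pos: [0.5342, 0.3356, 0.0903]
eef_rot: [0.684, 0.73, -0.005, -0.004]
contact_force: [-0.4, 0.5, -1.2]
opening: 0.724
```

```bash
python3 -m inch '[[0,0.5,0,0,55],[0,0.3,0,0,55],[0,0,-0.3,0,55],[0,0,-0.2,0,55],[0,0,0,0,55]]'
python3 -m inch '[[0,0,-0.2,0,55],[0,0,0,0,55]]'
python3 -m inch '[[0,0,-0.1,0,55],[0,0,0,0,55]]'
```

```text
clock: 64.5
tool_pos: [0.534, 0.3572, 0.0781]
eef_rot: [0.683, 0.73, -0.004, -0.004]
contact_force: [-0.0, 0.4, -2.1]
opening: 0.722
clock: 64.7
tool_pos: [0.5356, 0.3585, 0.0747]
eef_rot: [0.683, 0.73, -0.002, -0.004]
contact_force: [0.5, 1.4, 2.5]
opening: 0.723
clock: 64.9
tool_pos: [0.5366, 0.3594, 0.0732]
eef_rot: [0.683, 0.73, -0.001, -0.004]
contact_force: [-0.5, 1.0, 6.8]
opening: 0.721
```

Contact. Release, lift away and check everything numerically.

```bash
python3 -m inch '[[0,0,0,0,82],[0,0,0,0,82],[0,0,0.4,0,82],[0,0,1,0,82],[0,0,1,0,82]]'
python3 -m inch '[[0,0,1,0,60],[0,-0.6,1,0.5,40],[0,-1,1,1,0],[0,-1,0,1,0],[0,-1,0,1,0]]' >/dev/null
python3 -m inch '[[0,-1,0,1,0],[0,-1,0,1,0],[0,-1,0,1,0],[0,-1,0,1,0],[0,-1,0,1,0]]'
python3 m.py
python3 - <<'E'
from h import *
s=snap("scene"); C=cloud(s); hsv=cv2.cvtColor(s["pixels"],cv2.COLOR_RGB2HSV)
m=((hsv[...,0]<15)|(hsv[...,0]>170))&(hsv[...,2]<130)&(hsv[...,1]>110)
n,l,st,c=cv2.connectedComponentsWithStats(m.astype(np.uint8))
for i in range(1,n):
    if 12<st[i,4]<500:
        p=np.median(C[l==i],0)
        if -.02<p[2]<.1 and p[0]<1: print("scene brown",c[i].round(),st[i,4],p.round(3))
E
```

```text
clock: 65.4
tool_pos: [0.5342, 0.3572, 0.132]
eef_rot: [0.683, 0.73, -0.004, -0.004]
contact_force: [-0.1, 0.7, -0.5]
opening: 0.934
clock: 66.4
tool_pos: [0.5344, 0.1413, 0.207]
eef_rot: [0.3, 0.954, -0.005, -0.002]
contact_force: [-0.6, 0.2, -0.5]
opening: 0.051
rim [0.5361 0.3762 0.0322 0.069 ] 130
nut [346. 213.] 59 [ 0.6155 -0.1948  0.014 ]
nut [368. 227.] 57 [ 0.5821 -0.2447  0.014 ]
nut [385. 232.] 56 [ 0.5695 -0.2837  0.014 ]
nut [368. 256.] 197 [ 0.5165 -0.2407  0.014 ]
nut [344. 266.] 129 [ 0.4944 -0.1853  0.014 ]
[0.534489   0.13512577 0.20713555] 66.45
scene brown [395. 213.] 145 [0.784 0.195 0.057]
scene brown [212. 220.] 95 [ 0.499 -0.183  0.021]
scene brown [350. 236.] 498 [0.756 0.073 0.037]
scene brown [198. 237.] 155 [ 0.525 -0.238  0.021]
scene brown [210. 256.] 42 [ 0.588 -0.244  0.021]
scene brown [194. 260.] 44 [ 0.575 -0.281  0.021]
```

No nuts are left on the counter. Now to switch the warmer on, pushing the bat from the −x side.

```bash
python3 -m inch '[[-0.1,-0.9,0,0.3,0],[-0.1,-0.96,0,0.3,0],[-0.1,-0.96,0,0.3,0],[-0.1,-0.96,0,0.3,0],[-0.1,-0.96,0,0.3,0]]' >/dev/null
python3 -m inch '[[-0.1,-0.96,0,0.3,0],[-0.1,-0.96,0,0.3,0],[-0.1,-0.96,0,0.3,0],[-0.1,-0.96,0,0.3,0],[-0.1,-0.96,0,0.3,0]]' >/dev/null
python3 -m inch '[[-0.1,-0.96,0,0.3,0],[-0.1,-0.96,0,0.3,0],[-0.1,-0.96,0,0.3,0],[-0.1,-0.96,0,0.3,0],[-0.1,-0.96,0,0.3,0]]' >/dev/null
python3 -m inch '[[-0.1,-0.96,0,0.3,0],[-0.1,-0.96,0,0.3,0],[-0.1,-0.96,0,0.3,0],[-0.1,-0.96,0,0.3,0],[-0.1,-0.96,0,0.3,0]]'
```

```text
clock: 68.5
tool_pos: [0.4849, -0.336, 0.2068]
eef_rot: [-0.007, 1.0, -0.005, -0.001]
contact_force: [0.7, -0.0, 0.5]
opening: 0.005
```

```bash
python3 -m inch '[[-0.1,-1,0,0,0],[0,-0.9,0,0,0],[0,0,-1,0,0],[0,0,-1,0,0],[0,0,-1,0,0]]'
python3 -m inch '[[0,0,-1,0,0],[0,0,-0.26,0,0],[0,0,0,0,0]]'
```

```text
clock: 69.0
tool_pos: [0.4827, -0.3829, 0.131]
eef_rot: [-0.006, 1.0, -0.005, -0.0]
contact_force: [0.6, -0.2, 0.0]
opening: 0.003
clock: 69.3
tool_pos: [0.482, -0.3824, 0.0994]
eef_rot: [-0.007, 1.0, -0.005, -0.001]
contact_force: [-0.2, 0.2, -0.8]
opening: 0.005
```

```bash
python3 -m inch '[[0.4,-0.4,0,0,0],[0.5,0,0,0,0],[0.5,0,0,0,0],[0.5,0,0,0,0],[0.5,0,0,0,0]]'
python3 -m inch '[[0.3,0,0,0,0],[0,0,0,0,0],[-0.5,0,0,0,0],[-0.5,0,0.5,0,0],[0,0,1,0,0]]'
python3 -m inch '[[0,0,1,0,0],[0,0.5,1,0,0],[0,1,0,0,0],[0,1,0,0,0],[0,1,0,0,0]]'>/dev/null
python3 -m inch '[[0,1,0,0,0],[0,1,0,0,0],[0,1,0,0,0],[-0.5,1,0,0,0],[-0.5,1,0,0,0]]'>/dev/null
python3 -m inch '[[-0.5,1,0,0,0],[-0.5,1,0,0,0],[0,1,0,0,0],[0,1,0,0,0],[0,0,0,0,0]]'
python3 m.py
python3 - <<'E'
from h import *
t=np.load("tl.npy",allow_pickle=True).item(); C=cloud(t); P=C[215:260,425:460].reshape(-1,3); Q=P[(P[:,2]>.085)&(P[:,2]<.2)]; print("sw",Q.mean(0),Q.min(0),Q.max(0),len(Q))
P=C.reshape(-1,3)
for n,c,z0,z1 in(("bottle",(.7095,-.2805),.12,.19),("jar",(.7657,.2185),.07,.1)):
    k=(np.hypot(*(P[:,:2]-c).T)<.06)&(P[:,2]>z0)&(P[:,2]<z1); print(n,cv2.minEnclosingCircle(P[k,:2].astype(np.float32)))
E
```

```text
clock: 69.8
tool_pos: [0.5435, -0.3935, 0.1021]
eef_rot: [-0.007, 1.0, -0.006, 0.0]
contact_force: [-0.1, -0.0, -0.2]
opening: 0.005
clock: 70.3
tool_pos: [0.521, -0.3934, 0.1375]
eef_rot: [-0.006, 1.0, -0.005, -0.003]
contact_force: [-0.8, -0.1, 0.1]
opening: 0.005
clock: 71.8
tool_pos: [0.4751, -0.0771, 0.189]
eef_rot: [-0.01, 1.0, -0.004, 0.001]
contact_force: [-0.1, -0.7, 0.4]
opening: 0.005
rim [0.7466 0.1996 0.0131 0.0798] 12
rim [0.5369 0.3741 0.0335 0.0697] 222
rim [0.529  0.2605 0.0332 0.0705] 186
rim [0.4277 0.3342 0.0329 0.0697] 209
nut [346. 213.] 58 [ 0.6153 -0.1948  0.014 ]
nut [368. 227.] 56 [ 0.5822 -0.2446  0.014 ]
nut [385. 232.] 59 [ 0.5693 -0.2835  0.014 ]
nut [368. 256.] 198 [ 0.5167 -0.2408  0.014 ]
[ 0.4750447  -0.07948651  0.18887437] 71.85
sw [ 0.56590982 -0.38958445  0.10119059] [ 0.5554328  -0.39770808  0.08583713] [ 0.57570949 -0.38301941  0.10962665] 61
bottle ((0.7085003852844238, -0.2803969383239746), 0.02257240004837513)
jar ((0.7658717036247253, 0.21861617267131805), 0.031478989869356155)
```

```bash
python3 - <<'E'
from h import *
t=np.load("tl.npy",allow_pickle=True).item(); P=cloud(t).reshape(-1,3); ok=True
for c in((.5369,.3741),(.529,.2605),(.4277,.3342)):
    d=np.hypot(*(P[:,:2]-c).T); q=P[(d>.027)&(d<.035)&(P[:,2]>.062)&(P[:,2]<.082)]
    a=np.linalg.lstsq(np.c_[q[:,:2]-c,np.ones(len(q))],q[:,2],rcond=None)[0]; tilt=np.hypot(a[0],a[1]); rel=np.array(c)-[.479,.318]
    print("tilt",tilt.round(3),"h",a[2].round(4),"rel",rel.round(3)); ok&=tilt<.09 and abs(rel).max()<.095
print(ok)
if ok: print(r.finish_job())
E
```

```text
tilt 0.028 h 0.0697 rel [0.058 0.056]
tilt 0.048 h 0.0705 rel [ 0.05  -0.057]
tilt 0.021 h 0.0696 rel [-0.051  0.016]
True
the job is handed in; nothing more can be done
None
```

I switched the warmer off, put both stray chestnuts in the pan and emptied the three white cups into it. I stood the cups in the blue tray, switched the warmer back on and handed the job in at about 72 s. The report gives no verdict.

Because the tool cannot tilt, I tipped each cup by pushing its foot against the pan rim while holding it between the jaws.

**What went wrong on the way**
- **First cup:** it slipped out of the grip after emptying. I rolled it clear of the pan wall with the fingertips and regripped it.
- **Second cup:** it also slipped out, but landed upright outside the pan with its nuts still inside. I regripped it at the rim and it poured cleanly, as did the third.

**Last checks, all from depth and colour measurements**
- **Switch:** the ball is at x = 0.566, which is the on side.
- **Cups:** rims are at about 70 mm and fitted tilts are 0.02–0.05 rad. The centres are within 58 mm of the tray centre in each direction.
- **Chestnuts:** I make it 8 in the pan, but some touch each other, so I judged clusters by area. In the very last top view the arm hid the group of two; the view before it showed all 8. I saw none left on the counter.
- **Bottle and jar:** within about 1 mm of where they started.

The picture limit ran out before the third pour, so I checked that cup and the final state only by measurement. The third cup settled about 15 mm from where I released it, still well inside the tray. I did not re-measure the red look-alike at the end, but nothing I did went near it.

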